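# Set the doctor-bar gap of a dye coater with a feeler gauge

### The arm

A 6-joint arm with a two-finger parallel gripper is mounted at the origin on the work surface. World frame = base frame: x ahead of the robot, y to its left, z up, the work surface at z = 0. Lengths are in m, angles in rad, forces in N, time in s.
With the tool pointing down it reaches from about 0.425 to 0.95 m from the base axis. Payload 3.5 kg.
Tool frame: the origin (TCP) lies between the finger pads; the fingertips stand 14 mm ahead of it and the grasp point (between the pads) lies 5 mm behind it; z points along the fingers, y is the line along which they close (so a half turn about z gives the same grasp; the last joint's range is limited). The gripper opens to 85 mm and grips with 20 to 120 N. Pads are 22 mm wide; open, the fingers measure 114 mm over their backs; the gripper's body (76 mm by 85 mm) begins 54 mm behind the grasp point. The pads swing forward as they close: fully open they stand 13 mm farther back than shut.
Start: joints at [-1.423, 0.286, 1.577, -0, 1.279, -0.15], TCP at [0.198, -0.645, 0.245] pointing down, gripper open.
Joint ranges: [-2.77, 2.77], [-0.9, 2.22], [0.21, 2.48], [-1.53, 4.67], [0.24, 2.81], [-2.84, 2.84]. Speed limits (rad/s): [2.79, 2.79, 3.14, 3.14, 3.14, 3.14].

### API

Orientations are given as a unit quaternion [x, y, z, w].
In Python, from plant import * gives the robot as it stands.
- The arm moves only by the tool step_arm, never from a script. Its argument "commands" is a list of rows, each an object of numbers: "gripper": the gripper's target within -1 to 1 (shut at 1, half-way at 0, fully open at -1); "x", "y", "z": the shift along the tool's x, y, z in mm; "spin": the turn about the tool's z in degrees. A call has exactly 10 rows; each row shifts and turns the commanded pose from where the row before left it, along the tool's axes as they then stand; what a row does not reach is not made up. A row lasts 1/10 s, in which the tool goes at most 50 mm and 8.59 degrees, less where a joint would pass 70% of its speed; a pose out of reach is approached as far as the arm can. A call with a gripper value outside its range is refused whole. The fingers move at their own pace and stop on an object; "force" is the grip in N (left out, the last holds). Time passes only in rows, so rows that do not move let the fingers close, or fill a call up. It gives the time, the measured TCP pose, the force, the opening and the grip force at its end, in the units of the state.
- get_state(): the state, without advancing time (a new reading comes with each control period).
- read_camera(name): name is "scene" or "top" or "wrist"; returns a dict with "color" (420x560x3 uint8, red, green, blue), "z_map" (420x560 float32, m along the optical axis (not along the pixel's ray), 0 where there is no reading), "fx", "fy", "cx", "cy" (pixels), "distortion" ([k1, k2, p1, p2, k3] as OpenCV has them; the pictures are not rectified), "eye" and "attitude" of the camera in the world; the wrist camera has in their place "mount" (4x4, takes a point from camera to tool coordinates, whose origin is the TCP and whose axes are the flange's). Camera axes: x right, y up, looking along -z (the intrinsics and any distortion apply to the point x, -y, -z); pixel columns grow to the right and rows downward; lengths in m; the calibration is good to about 2 mm. A picture is of the moment at which its call begins: read the wrist's pose just before it.
- sign_off(): hands the job in; it is judged then, once.
The state is a dict: "time": time; "qpos": joint angles; "dq": joint speeds; "joint_efforts": joint torques, N m; "eef_pos": TCP position; "tcp_rot": TCP orientation; "contact_force": force on the tool from outside, world axes, zero at the start; "wrist_torque": the same for the moment, N m; "opening": opening from 0.0 (shut) to 1.0 (fully open); "finger_force": force on a finger pad.
Only numpy, scipy, OpenCV 4.12 (cv2) and the standard library are available. Lean on these libraries where they do the work, as an engineer would, in place of code of your own. Each camera call takes 0.05 s, during which the arm holds its last target. There are 200 camera calls.

### The job

Set the gap of the dye coater to the thinner of the two feeler gauges: take that gauge from its board, slide its blade flat under the raised bar from the copper-pipe side until the wooden grip all but meets the bar, and let go. Press the bar's black knob down, gently, until the bar nips the blade, and take the hand off it; then draw the gauge straight back out by its grip so that the blade drags between bar and bed, and lay the gauge back where it lay on the board, leaving the bar as set. Leave the thick gauge and the steel beaker on the coater where they are.

Things in the scene. Friction and masses are not known exactly. Their poses are not given: they have to be found in the camera images.
- coater: The dye coater, fixed, a bench machine. Origin: centre of its underside, straight below the bar; +x is the direction in which the gauge is slid in, z up. Flat aluminium bed, top 30 mm above the table, x -120 to +110, y -138 to +138 mm. Grey upright side plates 12 mm thick stand at y = +-150 mm, x -85 to +35, 210 mm high.
- pipe_mid (a point): Middle of the copper feed pipe, 34 mm across, that runs along y between the side plates over the bed, 47 mm before the bar (x = -47 mm in the coater's frame), its axis 182 mm above the table. It is right above the grip of an inserted gauge: a hand must come in under it, leaning back towards -x by about 35 to 40 degrees from vertical.
- bar (a joint): The steel doctor bar, 30 mm thick (x -15 to +15 mm in the coater's frame), 30 mm high, 276 mm wide, sliding up and down over the bed. The value is the gap in m from the bed to its steel edge (0.040 = fully up); a sprung lip under it hangs 2 mm lower and gives with 2 to 5 N. It stays where it is left; pressing it down takes about 5 N, from first nip to steel on blade 5 N more.
- bar_knob (a point): Centre of the top of the black knob with which the bar is pressed down: a disc 44 mm across and 16 mm thick on a 16 mm stem, above the middle of the bar; its top is 150 mm + the gap above the table.
- gauge: The thinner feeler gauge, loose, 165 mm long, 0.16 kg. Origin on its underside; +x points to the tip. Flat aluminium blade 44 mm wide, 10 mm thick, x -12 to +85 mm; upright wooden grip 24 mm wide (y), 46 mm high, x -80 to -10 mm, same flat underside. Blade all the way in: the grip meets the bar, origin at x = -5 mm in the coater's frame, underside on the bed.
- gauge_grip (a point): Centre of the thin gauge's wooden grip: 45 mm behind (-x) the gauge's origin, 23 mm above its underside.
- gauge_tip (a point): Middle of the blade's front edge of the thin gauge: 85 mm ahead (+x) of the gauge's origin, 5 mm above its underside.
- rack: The gauges' dark wooden board, fixed, 210 x 210 x 18 mm. Origin: centre of its underside. The two gauges lie on it, 18 mm above the table, side by side about 96 mm apart (y = +48 and -48 mm), tips about along the board's +x; either may be on either side.
- block_gauge_grip (a point): Centre of the grip of the other gauge: the same shape, but its blade is 18 mm thick. Not to be used or moved.
- beaker: Steel beaker 52 mm across, 60 mm high, standing on the coater's bed beyond the bar, near one end. Origin: underside. Leave alone.
Things that resemble listed ones, but are neither listed nor needed, are in the scene too. What is shaped like the gauge but blue, pink or purple is not meant.

How it is judged:
By the outcome, as a careful person would: the job done as asked, in the order asked, and still so for the second after the job is handed in, with the robot touching nothing.
It also fails if it takes over 69 s, if anything falls off the work surface, if the arm or the gripper's body presses on something with over 40 N, if the wrist force passes 120 N, or if a joint passes its speed limit or range.

## Working session

There is one attempt and no reset: what is moved stays moved. The work goes in short steps, Python scripts to look and compute and a tool call to move; the robot and the scene stay as the last step left them, time stands still between calls to the robot, and variables do not carry over. Pictures are saved under pics/ and viewed, at most 10 in all, crops included, and the job is handed in when it is done.

Besides the shell and the picture viewer there is one more tool, called after ">>>" as name([rows], argument=value, ...), one row to a line, values as JSON. step_arm: Moves the arm, as the interface text tells. Its arguments: {"type":"object","properties":{"commands":{"type":"array"},"force":{"type":"number"}},"required":["commands"]}

```bash
mkdir -p pics; ls; cat > h.py <<'E'
from plant import *
import numpy as np, cv2
from scipy.spatial.transform import Rotation as R
def snap(n,f=None):
    c=read_camera(n)
    if f: cv2.imwrite('pics/'+f,c['color'][:,:,::-1])
    return c
def world(c,s=None):
    "per-pixel world points HxWx3"
    h,w=c['z_map'].shape
    u,v=np.meshgrid(np.arange(w),np.arange(h))
    K=np.array([[c['fx'],0,c['cx']],[0,c['fy'],c['cy']],[0,0,1.]])
    p=cv2.undistortPoints(np.stack([u,v],-1).reshape(-1,1,2).astype(float),K,np.array(c['distortion'],float)).reshape(h,w,2)
    z=c['z_map']; P=np.stack([p[...,0]*z,-p[...,1]*z,-z],-1)
    if 'mount' in c:
        M=np.array(c['mount']); P=P@M[:3,:3].T+M[:3,3]
        return P@R.from_quat(s['tcp_rot']).as_matrix().T+np.array(s['eef_pos'])
    A=np.array(c['attitude']); A=A if A.shape==(3,3) else R.from_quat(A).as_matrix()
    P=P@A.T+np.array(c['eye']); P[z==0]=np.nan
    return P
E
python3 - <<'E'
from h import *
s=get_state(); print(s)
for n in('scene','top'):
    c=snap(n,n+'1.png'); P=world(c); np.save(n+'P.npy',P); print(n,c['eye'],c['attitude'],c['fx'],np.nanmin(P,(0,1)),np.nanmax(P,(0,1)))
E
```

```text
pics
{'time': 0.0, 'qpos': array([-1.42296698e+00,  2.87173088e-01,  1.57817317e+00, -1.04007001e-05,
        1.27859490e+00, -1.50021272e-01]), 'dq': array([-0.00012485,  0.0005138 ,  0.00259254, -0.00074121,  0.00068983,
        0.00013755]), 'joint_efforts': array([ 7.83604155e-04, -4.05971682e+01, -2.92627716e+01, -1.28350034e-04,
        5.75104030e-03,  5.17122388e-06]), 'eef_pos': array([ 0.1980093 , -0.64465348,  0.24394426]), 'tcp_rot': array([ 9.88930202e-01,  1.48376808e-01, -3.69121537e-06, -1.17425778e-03]), 'contact_force': array([-0.26790287,  0.65721296,  0.32673758]), 'wrist_torque': array([-0.01940267,  0.04142672, -0.07222283]), 'finger_force': 0.0, 'opening': 0.9974996906486566}
scene [ 1.28554272 -0.27697373  1.1530914 ] [0.31664221 0.16939977 0.43633938 0.82501477] 404.1427271390831 [-1.44381921 -0.84896857 -0.77924639] [1.30198478 2.28020386 1.08480398]
top [0.44445943 0.23083889 1.53568546] [-0.01829398  0.0149159   0.71128935 -0.70250289] 432.46458554526896 [-0.6770235  -1.29326483 -0.78191241] [1.30758239 1.88952442 0.72259574]
```

View pics/scene1.png

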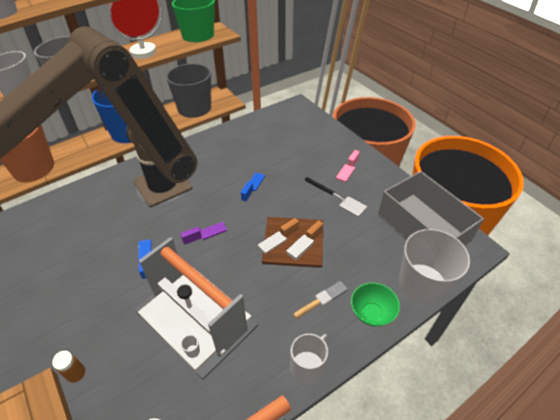

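View pics/top1.png

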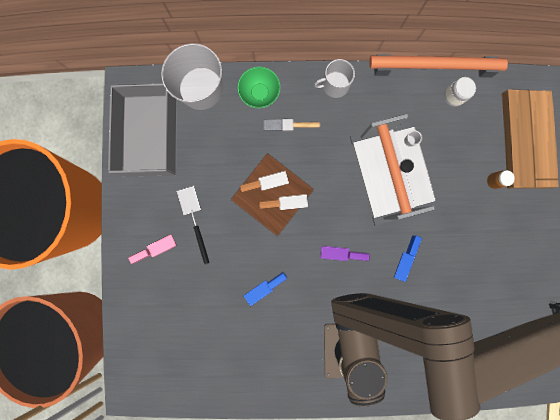

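The scene picture shows the coater (195,310) with its knob at (185,292), and the board at (293,240) with two white-bladed gauges. In the top picture the candidates are gauge A (265,183) and gauge B (285,203), both aluminium-bladed and on the board. The blue, pink and purple lookalikes are off it. Blade height decides between A and B.

```bash
python3 - <<'E'
from h import *
c=snap('top'); P=world(c); img=c['color']
np.set_printoptions(precision=4,suppress=True)
cv2.imwrite('pics/crop1.png',cv2.resize(img[120:250,215:445][:,:,::-1],None,fx=3.4,fy=3.4,interpolation=cv2.INTER_CUBIC))
Z=P[...,2]
hsv=cv2.cvtColor(img,cv2.COLOR_RGB2HSV).astype(int)
for nm,(x0,y0,x1,y1) in dict(rackreg=(225,150,318,240)).items():
    zz=Z[y0:y1,x0:x1]; print(np.histogram(zz,bins=np.arange(-.01,.08,.003)))
# blades: bright, low sat pixels in rack region
m=np.zeros(Z.shape,np.uint8); m[155:235,230:318]=((hsv[155:235,230:318,2]>170)&(hsv[155:235,230:318,1]<50))
n,l,st,ce=cv2.connectedComponentsWithStats(m)
for i in range(1,n):
    if st[i,4]<60: continue
    k=cv2.erode((l==i).astype(np.uint8),np.ones((3,3)))>0
    q=P[l==i]; print('blade',ce[i],st[i,4],'z med',np.median(P[k][:,2]),'cen',np.median(q,0), cv2.minAreaRect((q[:,:2]*1000).astype(np.float32)))
# grips
m[:]=0; r=(slice(155,235),slice(230,318)); m[r]=((Z[r]>.05)&(Z[r]<.08)); 
n,l,st,ce=cv2.connectedComponentsWithStats(m)
for i in range(1,n):
    if st[i,4]<20: continue
    q=P[l==i]; print('grip',ce[i],st[i,4],'z',np.median(q[:,2]),q.mean(0), cv2.minAreaRect((q[:,:2]*1000).astype(np.float32)))
# rack
m[:]=0; m[140:245,225:320]=((Z[140:245,225:320]>.01)); q=P[m>0]; print('rack',cv2.minAreaRect((q[:,:2]*1000).astype(np.float32)))
m[:]=((Z>.012)&(Z<.022)); m[:140]=0;m[245:]=0;m[:,:225]=0;m[:,320:]=0;print('rackz',np.median(Z[m>0]))
# coater bed
r=(slice(110,225),slice(345,445)); m[:]=0; m[r]=((Z[r]>.02)&(Z[r]<.04)); q=P[m>0]; print('bed',np.median(q[:,2]),cv2.minAreaRect((q[:,:2]*1000).astype(np.float32)))
# pipe
m[:]=0; m[r]=((Z[r]>.185)&(Z[r]<.215)&(hsv[r][...,1]>100)); q=P[m>0]; rect=cv2.minAreaRect((q[:,:2]*1000).astype(np.float32)); print('pipe',q.mean(0),np.percentile(q[:,2],95),rect)
# knob
m[:]=0; m[155:178,397:420]=((Z[155:178,397:420]>.17)&(hsv[155:178,397:420,2]<70)); q=P[m>0]; print('knob',len(q),q.mean(0),np.median(q[:,2]))
# beaker
m[:]=0; m[128:150,400:425]=((Z[128:150,400:425]>.08)&(Z[128:150,400:425]<.11)); q=P[m>0]; print('beaker',len(q),q.mean(0))
# sideplates
m[:]=0; m[r]=(Z[r]>.2);n,l,st,ce=cv2.connectedComponentsWithStats(m)
for i in range(1,n):
    if st[i,4]>15:
        q=P[l==i]; print('hi',ce[i],st[i,4],q.mean(0),cv2.minAreaRect((q[:,:2]*1000).astype(np.float32)))
E
```

```text
(array([ 118,  561, 1330, 1572,  918,  237,   93,  316,  747,  849,  472,
        190,  174,  124,  125,  137,   52,   17,    3,    4,    5,    3,
         25,   68,   94,   67,   29,    2,    0]), array([-0.01 , -0.007, -0.004, -0.001,  0.002,  0.005,  0.008,  0.011,
        0.014,  0.017,  0.02 ,  0.023,  0.026,  0.029,  0.032,  0.035,
        0.038,  0.041,  0.044,  0.047,  0.05 ,  0.053,  0.056,  0.059,
        0.062,  0.065,  0.068,  0.071,  0.074,  0.077]))
blade [273.4028 180.3521] 355 z med nan cen [nan nan nan] ((605.6843872070312, 268.72137451171875), (42.711463928222656, 98.87222290039062), 17.133522033691406)
blade [293.0254 201.8249] 354 z med 0.027554962165792896 cen [0.5265 0.1994 0.0276] ((528.0296630859375, 200.45822143554688), (46.31972122192383, 99.2560806274414), 5.255321025848389)
grip [250.4315 185.9521] 146 z 0.06354614214002052 [0.5812 0.3449 0.0634] ((581.4661254882812, 345.0821228027344), (24.000362396240234, 69.48387908935547), 13.494548797607422)
grip [269.7007 203.9728] 147 z 0.06339545633625043 [0.5187 0.2797 0.0633] ((519.1011352539062, 279.541412353515
[... 166 characters left out ...]
rackz 0.01732888659778231
bed 0.02967152468614953 ((631.1397094726562, -158.07421875), (309.046142578125, 232.5273895263672), 14.375454902648926)
pipe [ 0.619  -0.1164  0.1952] 0.20164570814005678 ((620.081298828125, -118.23970031738281), (287.728759765625, 32.47397232055664), 13.869297981262207)
knob 109 [ 0.6306 -0.1623  0.1744] 0.17405004162071758
beaker 74 [ 0.7396 -0.2185  0.0881]
hi [389.2294 120.4588] 170 [ 0.769  -0.1026  0.2087] ((763.6490478515625, -104.95335388183594), (27.180442810058594, 121.13810729980469), 16.19285774230957)
hi [415.2368 212.2829] 152 [ 0.4799 -0.1759  0.2091] ((483.9084777832031, -176.5316162109375), (20.591266632080078, 116.3575210571289), 14.03150463104248)
```

View pics/crop1.png

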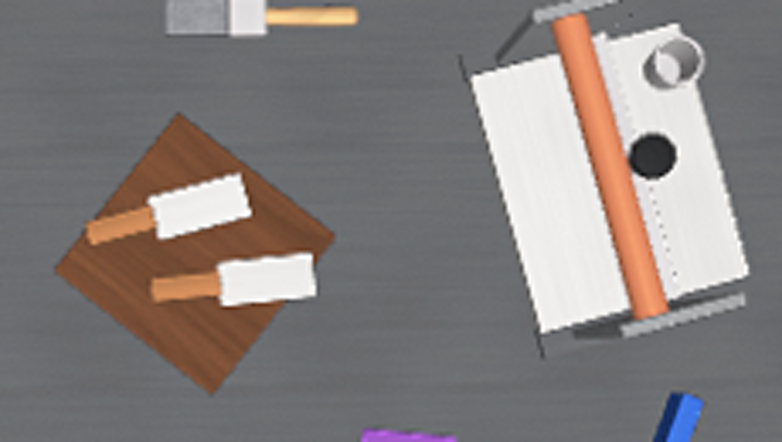

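>>> step_arm([
  {"gripper": -1, "z": -50},
  {"z": -50},
  {"y": 50},
  {"y": 50},
  {"y": 50},
  {"y": 50},
  {"y": 50},
  {"y": 50},
  {"y": 50},
  {"y": 50},
], force=40)

```text
invalid input
```

```bash
python3 - <<'E'
from h import *
np.set_printoptions(precision=4,suppress=True)
s=get_state(); print(s['time'],s['qpos'],s['eef_pos'],R.from_quat(s['tcp_rot']).as_matrix(),s['dq'])
c=snap('top'); P=world(c); 
for b in ((266,172,282,188),(285,196,302,208)):
    q=P[b[1]:b[3],b[0]:b[2]].reshape(-1,3); print(np.nanmedian(q,0))
E
```

```text
0.15 [-1.423   0.287   1.5778  0.      1.2786 -0.15  ] [ 0.198  -0.6448  0.2443] [[ 0.956   0.2934 -0.0002]
 [ 0.2934 -0.956   0.0018]
 [ 0.0003 -0.0018 -1.    ]] [ 0.0014 -0.0048 -0.0039 -0.0019 -0.002  -0.0004]
[0.6052 0.2665 0.0349]
[0.5281 0.1994 0.0272]
```

Gauge B at (285,203) is the thin one: its blade top is at 27 mm, against 35 mm for A, and the board is at 18 mm. The call was refused, so I'll give every row all its fields.

>>> step_arm([
  {"gripper": -1, "x": 0, "y": 0, "z": -50, "spin": 0},
  {"gripper": -1, "x": 0, "y": 0, "z": -50, "spin": 0},
  {"gripper": -1, "x": 0, "y": 50, "z": 0, "spin": 0},
  {"gripper": -1, "x": 0, "y": 50, "z": 0, "spin": 0},
  {"gripper": -1, "x": 0, "y": 50, "z": 0, "spin": 0},
  {"gripper": -1, "x": 0, "y": 50, "z": 0, "spin": 0},
  {"gripper": -1, "x": 0, "y": 50, "z": 0, "spin": 0},
  {"gripper": -1, "x": 0, "y": 50, "z": 0, "spin": 0},
  {"gripper": -1, "x": 0, "y": 50, "z": 0, "spin": 0},
  {"gripper": -1, "x": 0, "y": 50, "z": 0, "spin": 0},
], force=40)

```text
time: 1.2
eef_pos: [0.2851, -0.9306, 0.3064]
tcp_rot: [0.989, 0.148, 0.003, 0.014]
contact_force: [0.3, -1.1, -3.3]
opening: 1.004
finger_force: 0.0
```

```bash
python3 - <<'E'
from h import *
np.set_printoptions(precision=4,suppress=True)
s=get_state(); print(s['time'],s['qpos'],s['eef_pos'],R.from_quat(s['tcp_rot']).as_matrix(),s['dq'])
E
```

```text
1.2 [-1.3787  1.1212  0.2225  0.0054  1.7704 -0.1044] [ 0.2851 -0.9306  0.3064] [[ 0.956   0.2931  0.0104]
 [ 0.2933 -0.9557 -0.0259]
 [ 0.0024  0.0279 -0.9996]] [ 0.0031  0.1057 -0.0439  0.0265 -0.4198  0.0094]
```

>>> step_arm([
  {"gripper": -1, "x": 0, "y": 50, "z": 0, "spin": 0},
  {"gripper": -1, "x": 0, "y": 50, "z": 0, "spin": 0},
  {"gripper": -1, "x": 0, "y": 50, "z": 0, "spin": 0},
  {"gripper": -1, "x": 0, "y": 50, "z": 0, "spin": 0},
  {"gripper": -1, "x": 0, "y": 50, "z": 0, "spin": 0},
  {"gripper": -1, "x": 0, "y": 50, "z": 0, "spin": 0},
  {"gripper": -1, "x": 0, "y": 50, "z": 0, "spin": 0},
  {"gripper": -1, "x": 0, "y": 50, "z": 0, "spin": 0},
  {"gripper": -1, "x": 0, "y": 50, "z": 0, "spin": 0},
  {"gripper": -1, "x": 0, "y": 50, "z": 0, "spin": 0},
])

```text
time: 2.2
eef_pos: [0.3082, -1.0054, 0.2883]
tcp_rot: [0.976, 0.146, 0.024, 0.16]
contact_force: [0.3, 1.1, 0.6]
opening: 1.004
finger_force: 0.0
```

```bash
python3 - <<'E'
from h import *
np.set_printoptions(precision=4,suppress=True)
s=get_state(); print(s['time'],s['qpos'],s['eef_pos'],R.from_quat(s['tcp_rot']).as_matrix(),s['dq'])
E
```

```text
2.2 [-1.3769  1.1592  0.2113  0.0333  1.4476 -0.1026] [ 0.3082 -1.0054  0.2883] [[ 0.956   0.278   0.0936]
 [ 0.2934 -0.9059 -0.3055]
 [-0.0001  0.3195 -0.9476]] [ 0.0018 -0.0169 -0.0064  0.0284 -0.2708 -0.0046]
```

>>> step_arm([
  {"gripper": -1, "x": -25, "y": 40, "z": 0, "spin": 0},
  {"gripper": -1, "x": -25, "y": 40, "z": 0, "spin": 0},
  {"gripper": -1, "x": -25, "y": 40, "z": 0, "spin": 0},
  {"gripper": -1, "x": -25, "y": 40, "z": 0, "spin": 0},
  {"gripper": -1, "x": 0, "y": 50, "z": 0, "spin": 0},
  {"gripper": -1, "x": 0, "y": 50, "z": 0, "spin": 0},
  {"gripper": -1, "x": 0, "y": 50, "z": 0, "spin": 0},
  {"gripper": -1, "x": 0, "y": 50, "z": 0, "spin": 0},
  {"gripper": -1, "x": 0, "y": 50, "z": 0, "spin": 0},
  {"gripper": -1, "x": 0, "y": 50, "z": 0, "spin": 0},
])

```text
time: 3.2
eef_pos: [0.2511, -1.0586, 0.3693]
tcp_rot: [0.948, 0.141, 0.034, 0.283]
contact_force: [0.5, 0.9, 0.1]
opening: 0.999
finger_force: 0.0
```

```bash
python3 - <<'E'
from h import *
np.set_printoptions(precision=4,suppress=True)
s=get_state(); M=R.from_quat(s['tcp_rot']).as_matrix(); z=M[:,2]
print(s['time'],s['qpos'],s['eef_pos'],M,s['dq'],np.degrees([np.arccos(-z[2]),np.arctan2(z[1],z[0])]))
E
```

```text
3.2 [-1.4478  1.1023  0.2109  0.0825  1.2556 -0.1756] [ 0.2511 -1.0586  0.3693] [[ 0.9577  0.2489  0.1442]
 [ 0.2872 -0.7995 -0.5275]
 [-0.016   0.5466 -0.8372]] [ 0.0237 -0.0985  0.0005  0.0114 -0.1693  0.0301] [ 33.1519 -74.7115]
```

>>> step_arm([
  {"gripper": -1, "x": -20, "y": 40, "z": 25, "spin": 0},
  {"gripper": -1, "x": -20, "y": 40, "z": 25, "spin": 0},
  {"gripper": -1, "x": -20, "y": 40, "z": 25, "spin": 0},
  {"gripper": -1, "x": 0, "y": 0, "z": 0, "spin": -8.5},
  {"gripper": -1, "x": 0, "y": 0, "z": 0, "spin": -8.5},
  {"gripper": -1, "x": 0, "y": 0, "z": 0, "spin": -8.5},
  {"gripper": -1, "x": 0, "y": 0, "z": 0, "spin": -8.5},
  {"gripper": -1, "x": 0, "y": 0, "z": 0, "spin": -8.5},
  {"gripper": -1, "x": 0, "y": 0, "z": 0, "spin": -8.5},
  {"gripper": -1, "x": 0, "y": 0, "z": 0, "spin": -8.5},
])

```text
time: 4.2
eef_pos: [0.2109, -1.0939, 0.3403]
tcp_rot: [0.743, 0.588, -0.128, 0.293]
contact_force: [0.0, 0.3, 0.2]
opening: 0.998
finger_force: 0.0
```

```bash
cat >> h.py <<'E'
def st():
    np.set_printoptions(precision=4,suppress=True)
    s=get_state(); M=R.from_quat(s['tcp_rot']).as_matrix(); z=M[:,2]
    print('t',s['time'],'q',s['qpos'],'p',s['eef_pos'],'F',s['contact_force'],'open',s['opening'],s['finger_force']); print(M,'tilt,az',np.degrees([np.arccos(-z[2]),np.arctan2(z[1],z[0])]),'yaw of y',np.degrees(np.arctan2(M[1,1],M[0,1])))
    return s,M
E
python3 -c "
from h import *
s,M=st()"
```

```text
t 4.2 q [-1.4942  1.1428  0.2107  0.1198  1.1472 -1.2747] p [ 0.2109 -1.0939  0.3403] F [0.0448 0.3162 0.2376] open 0.9984070401373799 0.0
[[ 0.2764  0.9486  0.1543]
 [ 0.7983 -0.1373 -0.5864]
 [-0.535   0.2852 -0.7952]] tilt,az [ 37.3238 -75.2583] yaw of y -8.2332809739583
```

```bash
cat >> h.py <<'E'
def plan(M,p,target,yyaw=None):
    "spin (deg) to bring tool y to yaw yyaw as near as can be, then shift in new tool axes (mm)"
    if yyaw is not None:
        g=np.array([np.cos(np.radians(yyaw)),np.sin(np.radians(yyaw)),0]); a=M.T@g
        sp=np.degrees(np.arctan2(-a[0],a[1])); M=M@R.from_euler('z',sp,degrees=True).as_matrix()
    else: sp=0
    d=M.T@(np.array(target)-p)*1000
    print('spin',round(sp,2),'shift',d.round(1),'norm',np.linalg.norm(d).round(1)); return M
E
python3 -c "
from h import *
s,M=st(); p=s['eef_pos']
Pg=np.array([.519,.279,.044]); T=Pg-.14*M[:,2]; print(T)
M2=plan(M,p,T,6); print(M2)"
```

```text
t 4.2 q [-1.4942  1.1428  0.2107  0.1198  1.1472 -1.2747] p [ 0.2109 -1.0939  0.3403] F [0.0448 0.3162 0.2376] open 0.9984070401373799 0.0
[[ 0.2764  0.9486  0.1543]
 [ 0.7983 -0.1373 -0.5864]
 [-0.535   0.2852 -0.7952]] tilt,az [ 37.3238 -75.2583] yaw of y -8.2332809739583
[0.4974 0.3611 0.1553]
spin -21.09 shift [1243.1  500.1 -661.8] norm 1494.5
[[-0.0835  0.9845  0.1543]
 [ 0.7942  0.1592 -0.5864]
 [-0.6018  0.0736 -0.7952]]
```

>>> step_arm([
  {"gripper": -0.2, "x": 0, "y": 0, "z": 0, "spin": -7},
  {"gripper": -0.2, "x": 0, "y": 0, "z": 0, "spin": -7},
  {"gripper": -0.2, "x": 0, "y": 0, "z": 0, "spin": -7},
  {"gripper": -0.2, "x": 37.7, "y": 17, "z": -27, "spin": 0},
  {"gripper": -0.2, "x": 37.7, "y": 17, "z": -27, "spin": 0},
  {"gripper": -0.2, "x": 37.7, "y": 17, "z": -27, "spin": 0},
  {"gripper": -0.2, "x": 37.7, "y": 17, "z": -27, "spin": 0},
  {"gripper": -0.2, "x": 37.7, "y": 17, "z": -27, "spin": 0},
  {"gripper": -0.2, "x": 37.7, "y": 17, "z": -27, "spin": 0},
  {"gripper": -0.2, "x": 37.7, "y": 17, "z": -27, "spin": 0},
])

```text
time: 5.2
eef_pos: [0.2732, -0.793, 0.3448]
tcp_rot: [0.626, 0.711, -0.179, 0.266]
contact_force: [-0.3, -0.4, 0.8]
opening: 0.601
finger_force: 0.0
```

```bash
python3 -c "
from h import *
s,M=st(); p=s['eef_pos']
plan(M,p,[.497,.361,.34],6)"
```

```text
t 5.2 q [-1.3693  0.3012  1.4655  0.0521  0.7239 -1.5243] p [ 0.2732 -0.793   0.3448] F [-0.2917 -0.3835  0.7888] open 0.6014300461546622 0.0
[[-0.0752  0.985   0.1551]
 [ 0.795   0.1531 -0.587 ]
 [-0.602   0.0791 -0.7946]] tilt,az [ 37.3833 -75.2024] yaw of y 8.835946098548117
spin -0.48 shift [ 900.1  404.3 -638.9] norm 1175.5
```

>>> step_arm([
  {"gripper": -0.2, "x": 37.7, "y": 17, "z": -27, "spin": 0},
  {"gripper": -0.2, "x": 37.7, "y": 17, "z": -27, "spin": 0},
  {"gripper": -0.2, "x": 37.7, "y": 17, "z": -27, "spin": 0},
  {"gripper": -0.2, "x": 37.7, "y": 17, "z": -27, "spin": 0},
  {"gripper": -0.2, "x": 37.7, "y": 17, "z": -27, "spin": 0},
  {"gripper": -0.2, "x": 37.7, "y": 17, "z": -27, "spin": 0},
  {"gripper": -0.2, "x": 37.7, "y": 17, "z": -27, "spin": 0},
  {"gripper": -0.2, "x": 37.7, "y": 17, "z": -27, "spin": 0},
  {"gripper": -0.2, "x": 37.7, "y": 17, "z": -27, "spin": 0},
  {"gripper": -0.2, "x": 37.7, "y": 17, "z": -27, "spin": 0},
])

```text
time: 6.2
eef_pos: [0.3699, -0.3091, 0.3468]
tcp_rot: [0.626, 0.711, -0.178, 0.267]
contact_force: [1.6, -0.1, 0.1]
opening: 0.6
finger_force: 0.0
```

```bash
python3 -c "
from h import *
s,M=st(); p=s['eef_pos']
plan(M,p,[.497,.361,.34],6)"
```

```text
t 6.2 q [-0.7472 -0.4774  2.1878 -0.4256  0.9028 -0.698 ] p [ 0.3699 -0.3091  0.3468] F [ 1.6428 -0.1146  0.0509] open 0.5998017124597934 0.0
[[-0.0733  0.9849  0.1567]
 [ 0.7951  0.1526 -0.587 ]
 [-0.6021  0.0816 -0.7943]] tilt,az [ 37.4154 -75.0532] yaw of y 8.805052314067009
spin -0.59 shift [ 525.2  232.2 -368. ] norm 682.1
```

>>> step_arm([
  {"gripper": -0.2, "x": 30, "y": 27, "z": -20, "spin": 0},
  {"gripper": -0.2, "x": 30, "y": 27, "z": -20, "spin": 0},
  {"gripper": -0.2, "x": 30, "y": 27, "z": -20, "spin": 0},
  {"gripper": -0.2, "x": 30, "y": 27, "z": -20, "spin": 0},
  {"gripper": -0.2, "x": 30, "y": 27, "z": -20, "spin": 0},
  {"gripper": -0.2, "x": 30, "y": 27, "z": -20, "spin": 0},
  {"gripper": -0.2, "x": 30, "y": 27, "z": -20, "spin": 0},
  {"gripper": -0.2, "x": 39, "y": 4.6, "z": -29, "spin": 0},
  {"gripper": -0.2, "x": 39, "y": 4.6, "z": -29, "spin": 0},
  {"gripper": -0.2, "x": 39, "y": 4.6, "z": -29, "spin": 0},
])

```text
time: 7.2
eef_pos: [0.5098, 0.1155, 0.3471]
tcp_rot: [0.626, 0.711, -0.177, 0.266]
contact_force: [1.4, -0.5, 0.6]
opening: 0.602
finger_force: 0.0
```

```bash
python3 -c "
from h import *
s,M=st(); p=s['eef_pos']
plan(M,p,[.497,.361,.25],6)"
```

```text
t 7.2 q [ 0.3019 -0.0604  1.8566 -0.6583  1.4151  0.3038] p [0.5098 0.1155 0.3471] F [ 1.3842 -0.5083  0.61  ] open 0.6024944844379371 0.0
[[-0.0746  0.9847  0.1572]
 [ 0.7971  0.1536 -0.584 ]
 [-0.5993  0.0817 -0.7964]] tilt,az [ 37.2153 -74.9355] yaw of y 8.86459460618092
spin -0.53 shift [254.6  19.5 -68.1] norm 264.3
```

Moving to a hover behind and above the grip.

>>> step_arm([
  {"gripper": -0.2, "x": 42, "y": 3.3, "z": -11.5, "spin": -0.5},
  {"gripper": -0.2, "x": 42, "y": 3.3, "z": -11.5, "spin": 0},
  {"gripper": -0.2, "x": 42, "y": 3.3, "z": -11.5, "spin": 0},
  {"gripper": -0.2, "x": 42, "y": 3.3, "z": -11.5, "spin": 0},
  {"gripper": -0.2, "x": 42, "y": 3.3, "z": -11.5, "spin": 0},
  {"gripper": -0.2, "x": 42, "y": 3.3, "z": -11.5, "spin": 0},
  {"gripper": -0.2, "x": 0, "y": 0, "z": 0, "spin": 0},
  {"gripper": -0.2, "x": 0, "y": 0, "z": 0, "spin": 0},
  {"gripper": -0.2, "x": 0, "y": 0, "z": 0, "spin": 0},
  {"gripper": -0.2, "x": 0, "y": 0, "z": 0, "spin": 0},
])

```text
time: 8.2
eef_pos: [0.4986, 0.3562, 0.2527]
tcp_rot: [0.624, 0.714, -0.178, 0.264]
contact_force: [0.3, 0.1, 0.3]
opening: 0.6
finger_force: 0.0
```

```bash
python3 - <<'E'
from h import *
s,M=st(); p=s['eef_pos']
c=snap('wrist','w1.png'); P=world(c,s); P[c['z_map']==0]=np.nan; np.save('w1.npy',P)
Z=P[...,2]; X=P[...,0];Y=P[...,1]
near=(np.hypot(X-.519,Y-.279)<.06)
g=near&(Z>.055)&(Z<.075); q=P[g]; print('grip top',len(q),np.nanmedian(q,0),cv2.minAreaRect((q[:,:2]*1000).astype(np.float32)))
b=(np.hypot(X-.528,Y-.2)<.07)&(Z>.0235)&(Z<.033); q=P[b]; print('blade',len(q),np.nanmedian(q,0) if len(q) else '',cv2.minAreaRect((q[:,:2]*1000).astype(np.float32)) if len(q) else '')
E
```

```text
t 8.2 q [ 0.6686  0.3212  1.6087 -0.5888  1.5157  0.6607] p [0.4986 0.3562 0.2527] F [0.2741 0.1037 0.3352] open 0.6004426081279354 0.0
[[-0.0817  0.9845  0.1553]
 [ 0.7962  0.1582 -0.584 ]
 [-0.5995  0.0759 -0.7967]] tilt,az [ 37.1799 -75.1129] yaw of y 9.126680696428751
grip top 1531 [0.5187 0.2906 0.0636] ((519.7332763671875, 282.7703857421875), (24.34341812133789, 70.15975189208984), 4.859241485595703)
blade 1468 [0.525  0.1948 0.0276] ((549.2255249023438, 208.06768798828125), (88.9327392578125, 107.8316421508789), 5.194929122924805)
```

View pics/w1.png

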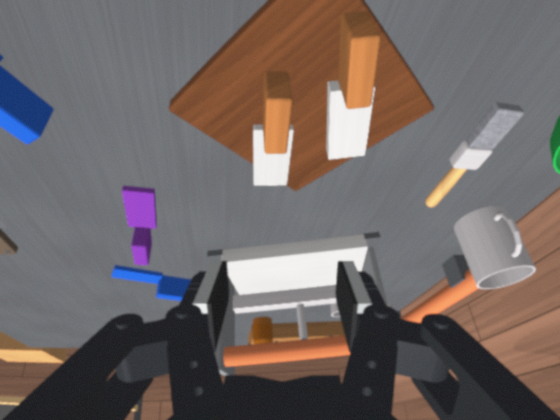

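The wrist picture shows the thin gauge's grip at (277,110) and its blade at (272,160). The thick gauge is at (358,60). The two cameras agree on the grip to within 3 mm.

```bash
python3 -c "
from h import *
s,M=st(); p=s['eef_pos']
Pg=np.array([.5195,.281,.044]); plan(M,p,Pg-.07*M[:,2],5); plan(M,p,Pg,5)"
```

```text
t 8.25 q [ 0.6685  0.3213  1.6088 -0.5887  1.5157  0.6607] p [0.4986 0.3562 0.2526] F [ 0.2703  0.5496 -0.1648] open 0.5989890718488228 0.0
[[-0.0817  0.9845  0.155 ]
 [ 0.7962  0.158  -0.5841]
 [-0.5996  0.0757 -0.7967]] tilt,az [ 37.1796 -75.1351] yaw of y 9.118032404454176
spin 0.69 shift [ 63.4  -7.9 143.4] norm 157.0
spin 0.69 shift [ 63.4  -7.9 213.4] norm 222.7
```

>>> step_arm([
  {"gripper": -0.2, "x": 12.7, "y": -1.6, "z": 28.7, "spin": 0.7},
  {"gripper": -0.2, "x": 12.7, "y": -1.6, "z": 28.7, "spin": 0},
  {"gripper": -0.2, "x": 12.7, "y": -1.6, "z": 28.7, "spin": 0},
  {"gripper": -0.2, "x": 12.7, "y": -1.6, "z": 28.7, "spin": 0},
  {"gripper": -0.2, "x": 12.7, "y": -1.6, "z": 28.7, "spin": 0},
  {"gripper": -0.2, "x": 0, "y": 0, "z": 17.5, "spin": 0},
  {"gripper": -0.2, "x": 0, "y": 0, "z": 17.5, "spin": 0},
  {"gripper": -0.2, "x": 0, "y": 0, "z": 17.5, "spin": 0},
  {"gripper": -0.2, "x": 0, "y": 0, "z": 17.5, "spin": 0},
  {"gripper": -0.2, "x": 0, "y": 0, "z": 0, "spin": 0},
])

```text
time: 9.25
eef_pos: [0.5177, 0.2794, 0.0406]
tcp_rot: [0.628, 0.71, -0.179, 0.265]
contact_force: [-0.3, 0.1, -0.7]
opening: 0.599
finger_force: 0.0
```

```bash
python3 -c "
from h import *
s,M=st(); p=s['eef_pos']
Pg=np.array([.5195,.281,.044]); plan(M,p,Pg,5)
c=snap('wrist','w2.png');P=world(c,s); P[c['z_map']==0]=np.nan
Z=P[...,2]
g=(np.hypot(P[...,0]-.519,P[...,1]-.279)<.06)&(Z>.055)&(Z<.075); q=P[g]; print(len(q),cv2.minAreaRect((q[:,:2]*1000).astype(np.float32)))
"
```

```text
t 9.25 q [ 0.5546  0.5144  1.7889 -0.6817  1.162   0.8154] p [0.5177 0.2794 0.0406] F [-0.3077  0.0608 -0.7307] open 0.5993244289933901 0.0
[[-0.072   0.986   0.1507]
 [ 0.7962  0.1478 -0.5868]
 [-0.6008  0.0777 -0.7956]] tilt,az [ 37.2863 -75.5998] yaw of y 8.525086052349497
spin 0.13 shift [-0.9  2.2 -3.4] norm 4.2
11538 ((508.5899353027344, 298.649169921875), (88.62860870361328, 84.4954605102539), 64.97276306152344)
```

>>> step_arm([
  {"gripper": -0.2, "x": -1, "y": 2, "z": -3, "spin": 0},
  {"gripper": 1, "x": 0, "y": 0, "z": 0, "spin": 0},
  {"gripper": 1, "x": 0, "y": 0, "z": 0, "spin": 0},
  {"gripper": 1, "x": 0, "y": 0, "z": 0, "spin": 0},
  {"gripper": 1, "x": 0, "y": 0, "z": 0, "spin": 0},
  {"gripper": 1, "x": 0, "y": 0, "z": 0, "spin": 0},
  {"gripper": 1, "x": 0, "y": 0, "z": 0, "spin": 0},
  {"gripper": 1, "x": 0, "y": 0, "z": 0, "spin": 0},
  {"gripper": 1, "x": 0, "y": 0, "z": 0, "spin": 0},
  {"gripper": 1, "x": 0, "y": 0, "z": 0, "spin": 0},
], force=50)

```text
time: 10.3
eef_pos: [0.5207, 0.2834, 0.0472]
tcp_rot: [0.627, 0.71, -0.177, 0.266]
contact_force: [-0.5, 1.2, 6.1]
opening: 0.273
finger_force: 51.9
```

```bash
python3 -c "
from h import *
s,M=st(); p=s['eef_pos']; np.savez('grasp.npz',p=p,M=M)
"
```

```text
t 10.3 q [ 0.5581  0.5099  1.7798 -0.68    1.1695  0.8106] p [0.5207 0.2834 0.0472] F [-0.4959  1.166   6.0821] open 0.27272079009615263 51.91897988319397
[[-0.0712  0.9852  0.1561]
 [ 0.797   0.1503 -0.585 ]
 [-0.5997  0.0827 -0.7959]] tilt,az [ 37.2594 -75.0611] yaw of y 8.672331305830346
```

```bash
python3 -c "
from h import *
s,M=st(); p=s['eef_pos']
print(M.T@[0,0,60])
M2=plan(M,p+[0,0,.06],[.5886,.0066,.107],14.2); print(M2)
"
```

```text
t 10.3 q [ 0.5581  0.5099  1.7798 -0.68    1.1695  0.8106] p [0.5207 0.2834 0.0472] F [-0.4959  1.166   6.0821] open 0.27272079009615263 51.91897988319397
[[-0.0712  0.9852  0.1561]
 [ 0.797   0.1503 -0.585 ]
 [-0.5997  0.0827 -0.7959]] tilt,az [ 37.2594 -75.0611] yaw of y 8.672331305830346
[-35.9846   4.9648 -47.7541]
spin -7.27 shift [-226.7   -3.4  172.7] norm 285.0
[[-0.1952  0.9683  0.1561]
 [ 0.7716  0.2499 -0.585 ]
 [-0.6054  0.0062 -0.7959]]
```

>>> step_arm([
  {"gripper": 1, "x": -12, "y": 1.7, "z": -16, "spin": 0},
  {"gripper": 1, "x": -12, "y": 1.7, "z": -16, "spin": 0},
  {"gripper": 1, "x": -12, "y": 1.7, "z": -16, "spin": 0},
  {"gripper": 1, "x": 0, "y": 0, "z": 0, "spin": -7.3},
  {"gripper": 1, "x": -37.8, "y": -0.6, "z": 28.8, "spin": 0},
  {"gripper": 1, "x": -37.8, "y": -0.6, "z": 28.8, "spin": 0},
  {"gripper": 1, "x": -37.8, "y": -0.6, "z": 28.8, "spin": 0},
  {"gripper": 1, "x": -37.8, "y": -0.6, "z": 28.8, "spin": 0},
  {"gripper": 1, "x": -37.8, "y": -0.6, "z": 28.8, "spin": 0},
  {"gripper": 1, "x": 0, "y": 0, "z": 0, "spin": 0},
])

```text
time: 11.3
eef_pos: [0.5769, 0.0471, 0.1058]
tcp_rot: [0.583, 0.747, -0.195, 0.253]
contact_force: [-0.6, 0.8, -1.6]
opening: 0.271
finger_force: 51.1
```

```bash
cat >> h.py <<'E'
O=np.array([.6315,-.163,0]); CX=np.array([.2453,-.9694,0]); CY=np.array([.9694,.2453,0])
def coat(p): d=np.asarray(p)-O; return np.stack([d@CX,d@CY,d[...,2]],-1)
def tool(M,dx,dy,dz):
    "coater-frame shift (mm) in tool axes"
    r=M.T@(CX*dx+CY*dy+np.array([0,0,dz])); print('shift',(dx,dy,dz),'->',r.round(2)); return r
E
python3 - <<'E'
from h import *
s,M=st(); p=s['eef_pos']; print('coat',coat(p))
c=snap('wrist','w3.png'); P=world(c,s); P[c['z_map']==0]=np.nan; np.save('w3.npy',P)
C=coat(P); Z=C[...,2]
c2=snap('top','t3.png'); P2=coat(world(c2)); np.save('t3.npy',P2)
hs=cv2.cvtColor(c2['color'],cv2.COLOR_RGB2HSV).astype(int)
k=(hs[...,2]<70)&(np.hypot(P2[...,0],P2[...,1])<.03)&(P2[...,2]>.12); print('knob top',k.sum(),np.median(P2[k],0),np.percentile(P2[k][:,2],[10,50,90]))
b=(np.abs(P2[...,0]-.002)<.012)&(np.abs(P2[...,1])<.12)&(np.abs(P2[...,1])>.03)&(P2[...,2]>.04);print('bar top',b.sum(),np.median(P2[b],0))
E
```

```text
t 11.3 q [ 0.1522  0.2915  1.9491 -0.7988  0.9995  0.3895] p [0.5769 0.0471 0.1058] F [-0.5826  0.8146 -1.5883] open 0.27083558481804826 51.10057353973389
[[-0.1915  0.9699  0.1503]
 [ 0.7723  0.2435 -0.5867]
 [-0.6056  0.0037 -0.7957]] tilt,az [ 37.2756 -75.6274] yaw of y 14.090874475912512
coat [-0.2171 -0.0014  0.1058]
knob top 126 [-0.0008 -0.0008  0.1731] [0.17   0.1731 0.1768]
bar top 205 [0.0074 0.0303 0.0838]
```

View pics/w3.png

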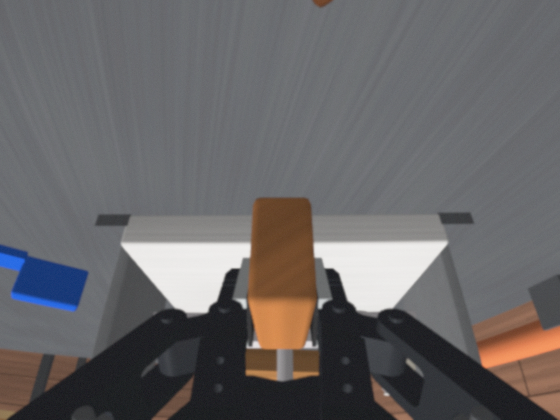

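The wrist picture shows the gauge held square, with the grip at (280,270) and the coater's bed ahead at (285,250). The top camera puts the gap at about 23 mm. I'll check how level the gauge is.

```bash
python3 - <<'E'
from h import *
c2=snap('top'); C=coat(world(c2)); hs=cv2.cvtColor(c2['color'],cv2.COLOR_RGB2HSV).astype(int)
def fit(q):
    for _ in range(3):
        A=np.c_[q[:,:2],np.ones(len(q))]; co=np.linalg.lstsq(A,q[:,2],rcond=None)[0]; r=q[:,2]-A@co; q=q[np.abs(r)<2.5*r.std()+1e-4]
    return co,r.std(),len(q)
b=(C[...,0]>-.175)&(C[...,0]<-.07)&(abs(C[...,1])<.03)&(C[...,2]>.05)&(C[...,2]<.12)&(hs[...,1]<60)
b=cv2.erode(b.astype(np.uint8),np.ones((3,3)))>0
q=C[b]; print('blade',q.min(0),q.max(0),q.mean(0),fit(q))
w=(C[...,0]>-.24)&(C[...,0]<-.1)&(abs(C[...,1])<.03)&(C[...,2]>.06)&(C[...,2]<.2)&(hs[...,1]<60); print('blade raw x',np.percentile(C[w][:,0],[1,99]),np.percentile(C[w][:,1],[1,99]))
g=(C[...,0]>-.3)&(C[...,0]<-.15)&(abs(C[...,1])<.03)&(C[...,2]>.08)&(C[...,2]<.2)&(hs[...,1]>90)&(hs[...,0]<25); q=C[g]; print('grip',len(q),q.mean(0) if len(q) else '')
E
```

```text
blade [-0.17204885 -0.02009634  0.08003764] [-0.09313728  0.01622338  0.09478915] [-0.13183965 -0.00157232  0.08794468] (array([ 0.01415362, -0.01260064,  0.08989332]), np.float64(0.002865471850463037), 230)
blade raw x [-0.23858833 -0.10112311] [-0.02699549  0.02335984]
grip 129 [-0.21560028 -0.0019419   0.1247532 ]
```

```bash
python3 - <<'E'
from h import *
s,M=st(); tool(M,0,1.4,-42); tool(M,100,0,0); tool(M,0,0,-10)
E
```

```text
t 11.45 q [ 0.1603  0.2924  1.9485 -0.7965  0.9997  0.3906] p [0.5764 0.052  0.1053] F [-0.5792  0.0678 -1.8422] open 0.2757922381347115 51.09755873680115
[[-0.1959  0.9685  0.1536]
 [ 0.7723  0.2489 -0.5844]
 [-0.6043  0.0042 -0.7968]] tilt,az [ 37.179  -75.2713] yaw of y 14.41453769570897
shift (0, 1.4, -42) -> [25.38  1.23 33.47]
shift (100, 0, 0) -> [-79.67  -0.37  60.43]
shift (0, 0, -10) -> [ 6.04 -0.04  7.97]
```

>>> step_arm([
  {"gripper": 1, "x": 6.4, "y": 0.3, "z": 8.4, "spin": 0},
  {"gripper": 1, "x": 6.4, "y": 0.3, "z": 8.4, "spin": 0},
  {"gripper": 1, "x": 6.4, "y": 0.3, "z": 8.4, "spin": 0},
  {"gripper": 1, "x": 6.4, "y": 0.3, "z": 8.4, "spin": 0},
  {"gripper": 1, "x": -9.6, "y": 0, "z": 7.25, "spin": 0},
  {"gripper": 1, "x": -9.6, "y": 0, "z": 7.25, "spin": 0},
  {"gripper": 1, "x": -9.6, "y": 0, "z": 7.25, "spin": 0},
  {"gripper": 1, "x": -9.6, "y": 0, "z": 7.25, "spin": 0},
  {"gripper": 1, "x": -9.6, "y": 0, "z": 7.25, "spin": 0},
  {"gripper": 1, "x": 0, "y": 0, "z": 0, "spin": 0},
])

```text
time: 12.45
eef_pos: [0.5935, -0.0078, 0.064]
tcp_rot: [0.582, 0.748, -0.194, 0.254]
contact_force: [-0.9, -0.2, -2.3]
opening: 0.275
finger_force: 51.1
```

```bash
python3 - <<'E'
from h import *
s,M=st(); print(coat(s['eef_pos']))
c2=snap('top'); C=coat(world(c2)); hs=cv2.cvtColor(c2['color'],cv2.COLOR_RGB2HSV).astype(int)
b=(C[...,0]>-.12)&(C[...,0]<-.07)&(abs(C[...,1])<.02)&(C[...,2]<.1)&(hs[...,1]<60); print('blade z',np.median(C[b],0),b.sum())
b=(C[...,0]>-.11)&(C[...,0]<-.07)&(abs(C[...,1])>.04)&(abs(C[...,1])<.12); print('bed z',np.median(C[b],0))
g=(C[...,0]>-.25)&(C[...,0]<-.08)&(abs(C[...,1])<.03)&(C[...,2]>.06)&(C[...,2]<.1)&(hs[...,1]>90)&(hs[...,0]<25); q=C[g]; print('grip',len(q),q.min(0),q.max(0),np.median(q,0))
E
```

```text
t 12.45 q [ 0.0519  0.3614  1.9547 -0.8687  0.8891  0.3935] p [ 0.5935 -0.0078  0.064 ] F [-0.8892 -0.2335 -2.2776] open 0.2750797469898233 51.10554099082947
[[-0.1939  0.9689  0.1536]
 [ 0.7719  0.2473 -0.5857]
 [-0.6054  0.005  -0.7959]] tilt,az [ 37.2618 -75.3075] yaw of y 14.3189071826591
[-0.1598  0.0013  0.064 ]
blade z [-0.0942 -0.0004  0.0463] 156
bed z [-0.0905 -0.0403  0.0297]
grip 117 [-0.1841 -0.0119  0.0618] [-0.1251  0.012   0.0883] [-0.1537  0.0002  0.0812]
```

>>> step_arm([
  {"gripper": 1, "x": -7.2, "y": 0, "z": 5.4, "spin": 0},
  {"gripper": 1, "x": -7.2, "y": 0, "z": 5.4, "spin": 0},
  {"gripper": 1, "x": -7.2, "y": 0, "z": 5.4, "spin": 0},
  {"gripper": 1, "x": -7.2, "y": 0, "z": 5.4, "spin": 0},
  {"gripper": 1, "x": -7.2, "y": 0, "z": 5.4, "spin": 0},
  {"gripper": 1, "x": -7.2, "y": 0, "z": 5.4, "spin": 0},
  {"gripper": 1, "x": -7.2, "y": 0, "z": 5.4, "spin": 0},
  {"gripper": 1, "x": -7.2, "y": 0, "z": 5.4, "spin": 0},
  {"gripper": 1, "x": -7.2, "y": 0, "z": 5.4, "spin": 0},
  {"gripper": 1, "x": 0, "y": 0, "z": 0, "spin": 0},
])

```text
time: 13.5
eef_pos: [0.6135, -0.0855, 0.0641]
tcp_rot: [0.581, 0.748, -0.194, 0.254]
contact_force: [0.5, 0.8, -1.5]
opening: 0.271
finger_force: 51.1
```

```bash
python3 - <<'E'
from h import *
s,M=st(); print(coat(s['eef_pos'])); tool(M,10,0,0)
E
```

```text
t 13.5 q [-0.0847  0.3743  1.9365 -0.9016  0.8143  0.3019] p [ 0.6135 -0.0855  0.0641] F [ 0.4548  0.795  -1.4883] open 0.27123673634464135 51.13332152366638
[[-0.1953  0.9686  0.1536]
 [ 0.7717  0.2484 -0.5855]
 [-0.6053  0.0042 -0.796 ]] tilt,az [ 37.2515 -75.2965] yaw of y 14.38446081917892
[-0.0795  0.0015  0.0641]
shift (10, 0, 0) -> [-7.96 -0.03  6.05]
```

>>> step_arm([
  {"gripper": 1, "x": -2.7, "y": 0, "z": 3.05, "spin": 0},
  {"gripper": 1, "x": -2.7, "y": 0, "z": 3.05, "spin": 0},
  {"gripper": 1, "x": -2.7, "y": 0, "z": 3.05, "spin": 0},
  {"gripper": 1, "x": -2.7, "y": 0, "z": 3.05, "spin": 0},
  {"gripper": 1, "x": -2.7, "y": 0, "z": 3.05, "spin": 0},
  {"gripper": 1, "x": -0.8, "y": 0, "z": 0.6, "spin": 0},
  {"gripper": 1, "x": -0.8, "y": 0, "z": 0.6, "spin": 0},
  {"gripper": 1, "x": 0, "y": 0, "z": 0, "spin": 0},
  {"gripper": 1, "x": 0, "y": 0, "z": 0, "spin": 0},
  {"gripper": 1, "x": 0, "y": 0, "z": 0, "spin": 0},
])

```text
time: 14.5
eef_pos: [0.6187, -0.1054, 0.06]
tcp_rot: [0.581, 0.749, -0.194, 0.254]
contact_force: [-0.4, 0.4, -2.6]
opening: 0.273
finger_force: 51.1
```

```bash
python3 - <<'E'
from h import *
s,M=st(); print(coat(s['eef_pos']))
c=snap('scene'); C=coat(world(c)); hs=cv2.cvtColor(c['color'],cv2.COLOR_RGB2HSV).astype(int)
g=(C[...,0]>-.15)&(C[...,0]<0)&(abs(C[...,1])<.03)&(C[...,2]>.035)&(C[...,2]<.1)&(hs[...,1]>90)&(hs[...,0]<25); q=C[g]; print('grip',len(q),q.min(0) if len(q) else '',q.max(0) if len(q) else '')
cv2.imwrite('pics/s4.png',cv2.resize(c['color'][230:380,120:270][:,:,::-1],None,fx=4,fy=4,interpolation=cv2.INTER_CUBIC))
E
```

```text
t 14.5 q [-0.1185  0.3877  1.9277 -0.9129  0.791   0.2841] p [ 0.6187 -0.1054  0.06  ] F [-0.4036  0.4048 -2.5995] open 0.27305840320875624 51.1329710483551
[[-0.1966  0.9683  0.1543]
 [ 0.7716  0.2499 -0.585 ]
 [-0.605   0.004  -0.7962]] tilt,az [ 37.2293 -75.223 ] yaw of y 14.471705145096486
[-0.059   0.0018  0.06  ]
grip 132 [-0.0964 -0.0076  0.0429] [-0.0224  0.0267  0.0992]
```

View pics/s4.png

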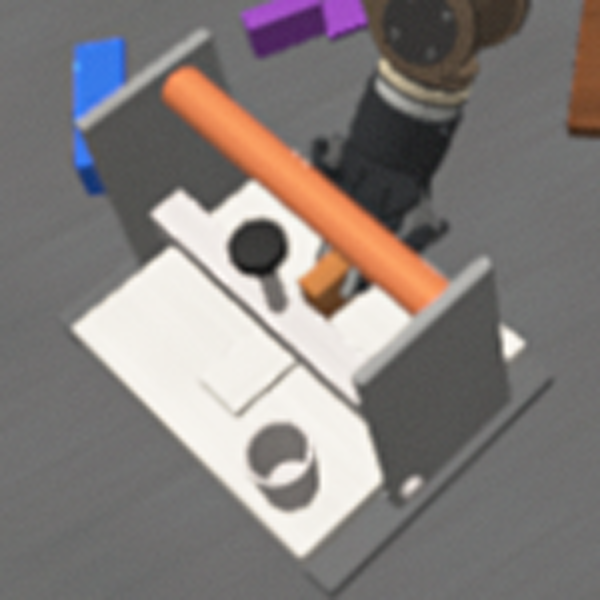

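The scene crop shows the blade out beyond the bar at (250,385), with the grip at (325,280) a few mm short of it. Creeping in.

>>> step_arm([
  {"gripper": 1, "x": -0.8, "y": 0, "z": 0.6, "spin": 0},
  {"gripper": 1, "x": -0.8, "y": 0, "z": 0.6, "spin": 0},
  {"gripper": 1, "x": -0.8, "y": 0, "z": 0.6, "spin": 0},
  {"gripper": 1, "x": -0.8, "y": 0, "z": 0.6, "spin": 0},
  {"gripper": 1, "x": -0.4, "y": 0, "z": 0.3, "spin": 0},
  {"gripper": 1, "x": 0, "y": 0, "z": 0, "spin": 0},
  {"gripper": 1, "x": 0.7, "y": 0, "z": 0.8, "spin": 0},
  {"gripper": 1, "x": 0, "y": 0, "z": 0, "spin": 0},
  {"gripper": 1, "x": 0, "y": 0, "z": 0, "spin": 0},
  {"gripper": 1, "x": 0, "y": 0, "z": 0, "spin": 0},
])

```text
time: 15.55
eef_pos: [0.6198, -0.1098, 0.0589]
tcp_rot: [0.581, 0.749, -0.194, 0.253]
contact_force: [-0.7, -0.0, -1.2]
opening: 0.273
finger_force: 51.1
```

```bash
python3 - <<'E'
from h import *
s,M=st(); print(coat(s['eef_pos']))
Cs=[]
for n in('scene','top'):
    c=snap(n); C=coat(world(c)); hs=cv2.cvtColor(c['color'],cv2.COLOR_RGB2HSV).astype(int)
    b=(C[...,0]>.02)&(C[...,0]<.1)&(abs(C[...,1])<.03)&(C[...,2]>.035)&(C[...,2]<.05); q=C[b]; print('blade beyond',len(q),np.median(q,0),np.percentile(q[:,0],[50,97,99.5]),np.percentile(q[:,1],[2,98]))
    b=(C[...,0]>-.014)&(C[...,0]<.014)&(abs(C[...,1])>.04)&(abs(C[...,1])<.12)&(C[...,2]>.07)&(C[...,2]<.11); q=C[b]; print('bar',len(q),np.median(q,0))
E
```

```text
t 15.55 q [-0.1258  0.3912  1.9254 -0.9155  0.7861  0.2809] p [ 0.6198 -0.1098  0.0589] F [-0.7321 -0.001  -1.2273] open 0.2734408224541629 51.13315522670746
[[-0.1966  0.9683  0.1542]
 [ 0.7716  0.2498 -0.585 ]
 [-0.605   0.004  -0.7962]] tilt,az [ 37.2299 -75.232 ] yaw of y 14.468124879583003
[-0.0544  0.0018  0.0589]
blade beyond 266 [0.0495 0.0043 0.0417] [0.0495 0.0768 0.0785] [-0.018   0.0251]
bar 293 [ 0.0022 -0.0435  0.0835]
blade beyond 79 [ 0.0691 -0.0069  0.0421] [0.0691 0.0907 0.0959] [-0.0206  0.0287]
bar 183 [0.0071 0.0414 0.0839]
```

>>> step_arm([
  {"gripper": 1, "x": -0.4, "y": 0, "z": 0.3, "spin": 0},
  {"gripper": 1, "x": -0.4, "y": 0, "z": 0.3, "spin": 0},
  {"gripper": 1, "x": -0.4, "y": 0, "z": 0.3, "spin": 0},
  {"gripper": 1, "x": 0, "y": 0, "z": 0, "spin": 0},
  {"gripper": 1, "x": 0, "y": 0, "z": 0, "spin": 0},
  {"gripper": 1, "x": 0, "y": 0, "z": 0, "spin": 0},
  {"gripper": 1, "x": 0.4, "y": 0, "z": 0.5, "spin": 0},
  {"gripper": 1, "x": 0.4, "y": 0, "z": 0.5, "spin": 0},
  {"gripper": 1, "x": 0, "y": 0, "z": 0, "spin": 0},
  {"gripper": 1, "x": 0, "y": 0, "z": 0, "spin": 0},
])

```text
time: 16.65
eef_pos: [0.6205, -0.1114, 0.0585]
tcp_rot: [0.581, 0.749, -0.194, 0.254]
contact_force: [-3.6, 1.7, 4.4]
opening: 0.274
finger_force: 52.0
```

>>> step_arm([
  {"gripper": 0.1, "x": 0, "y": 0, "z": 0, "spin": 0},
  {"gripper": -0.2, "x": 0, "y": 0, "z": 0, "spin": 0},
  {"gripper": -0.2, "x": 0, "y": 0, "z": 0, "spin": 0},
  {"gripper": -0.2, "x": 0, "y": 0, "z": 0, "spin": 0},
  {"gripper": -0.2, "x": 0, "y": 0, "z": -10, "spin": 0},
  {"gripper": -0.2, "x": 0, "y": 0, "z": -20, "spin": 0},
  {"gripper": -0.2, "x": 0, "y": 0, "z": -25, "spin": 0},
  {"gripper": -0.2, "x": 0, "y": 0, "z": -30, "spin": 0},
  {"gripper": -0.2, "x": 0, "y": 0, "z": -30, "spin": 0},
  {"gripper": -0.2, "x": 0, "y": 0, "z": -30, "spin": 0},
])

```text
time: 17.65
eef_pos: [0.5975, -0.0253, 0.1745]
tcp_rot: [0.581, 0.749, -0.194, 0.254]
contact_force: [1.2, 0.3, -0.8]
opening: 0.6
finger_force: 0.0
```

```bash
python3 - <<'E'
from h import *
s,M=st(); print(coat(s['eef_pos']))
for n in('scene','top'):
    c=snap(n); C=coat(world(c)); hs=cv2.cvtColor(c['color'],cv2.COLOR_RGB2HSV).astype(int)
    b=(C[...,0]>.02)&(C[...,0]<.1)&(abs(C[...,1])<.03)&(C[...,2]>.035)&(C[...,2]<.05); q=C[b]; print('blade beyond',len(q),np.median(q,0),np.percentile(q[:,0],[97,99.5]),np.percentile(q[:,1],[2,98]),cv2.minAreaRect((q[:,:2]*1000).astype(np.float32)))
    g=(C[...,0]>-.15)&(C[...,0]<0)&(abs(C[...,1])<.03)&(C[...,2]>.06)&(C[...,2]<.09)&(hs[...,1]>90)&(hs[...,0]<25); q=C[g]; print('grip',len(q),q.min(0),q.max(0),np.median(q,0))
    b=(np.hypot(C[...,0],C[...,1])<.03)&(C[...,2]>.15)&(hs[...,2]<70); q=C[b]; print('knob',len(q),np.median(q,0))
s=get_state(); c=snap('wrist','w5.png'); C=coat(world(c,s)); hs=cv2.cvtColor(c['color'],cv2.COLOR_RGB2HSV).astype(int)
g=(C[...,0]>-.15)&(C[...,0]<0)&(abs(C[...,1])<.04)&(C[...,2]>.06)&(C[...,2]<.085)&(hs[...,1]>90)&(hs[...,0]<25); q=C[g]; print('wrist grip',len(q),np.median(q,0) if len(q) else '',cv2.minAreaRect((q[:,:2]*1000).astype(np.float32)) if len(q) else '')
E
```

```text
t 17.65 q [ 0.0202  0.19    1.9237 -0.7684  1.0078  0.1874] p [ 0.5975 -0.0253  0.1745] F [ 1.187   0.2737 -0.787 ] open 0.5996794828655011 0.0
[[-0.1966  0.9682  0.1547]
 [ 0.7717  0.2501 -0.5847]
 [-0.6048  0.0045 -0.7963]] tilt,az [ 37.2175 -75.1787] yaw of y 14.484117187505882
[-0.1418  0.0008  0.1745]
blade beyond 267 [0.0505 0.0055 0.0395] [0.078 0.081] [-0.0165  0.0256] ((52.78653335571289, 4.781728744506836), (44.66849136352539, 64.91403198242188), 89.98750305175781)
grip 113 [-0.0599 -0.0063  0.0607] [-0.0165  0.0175  0.0803] [-0.0377  0.0085  0.0752]
knob 135 [0.005  0.0067 0.1739]
blade beyond 67 [ 0.0697 -0.0077  0.04  ] [0.0945 0.0985] [-0.0256  0.0228] ((73.00909423828125, -12.964725494384766), (57.4325065612793, 55.708648681640625), 50.10552978515625)
grip 113 [-0.0865 -0.0108  0.0602] [-0.0329  0.0122  0.0817] [-0.0616  0.0004  0.0751]
knob 126 [-0.0009 -0.0007  0.1734]
wrist grip 1685 [-0.0686  0.0017  0.0754] ((-52.6953010559082, 1.6415939331054688), (69.83768463134766, 23.687715530395508), 0.16508637368679047)
```

Gauge in place: grip centre at x = -52.7 mm, square to 0.2°. For the knob, the leaning hand must clear the pipe. I'll open fully, spin 90°, and press with the tip of the lower finger, which keeps the body far from the pipe.

>>> step_arm([
  {"gripper": -0.2, "x": -26, "y": 0, "z": -34.5, "spin": 0},
  {"gripper": -1, "x": -26, "y": 0, "z": -34.5, "spin": 0},
  {"gripper": -1, "x": -26, "y": 0, "z": -34.5, "spin": 0},
  {"gripper": -1, "x": 0, "y": 0, "z": 0, "spin": 8.5},
  {"gripper": -1, "x": 0, "y": 0, "z": 0, "spin": 8.5},
  {"gripper": -1, "x": 0, "y": 0, "z": 0, "spin": 8.5},
  {"gripper": -1, "x": 0, "y": 0, "z": 0, "spin": 8.5},
  {"gripper": -1, "x": 0, "y": 0, "z": 0, "spin": 8.5},
  {"gripper": -1, "x": 0, "y": 0, "z": 0, "spin": 8.5},
  {"gripper": -1, "x": 0, "y": 0, "z": 0, "spin": 8.5},
])

```text
time: 18.8
eef_pos: [0.5967, -0.0267, 0.3007]
tcp_rot: [0.877, 0.359, -0.043, 0.316]
contact_force: [0.7, 0.1, -1.4]
opening: 0.996
finger_force: 0.0
```

```bash
python3 - <<'E'
from h import *
s,M=st(); p=s['eef_pos']; print(coat(p))
T=O+.057*CX+[0,0,.29]
a=M.T@CY; sp=np.degrees(np.arctan2(a[1],a[0])); M2=M@R.from_euler('z',sp,degrees=True).as_matrix()
print('spin',sp,'shift',M2.T@(T-p)*1000); print(M2); tool(M2,0,0,-10)
print(read_camera('wrist')['mount'])
E
```

```text
t 18.8 q [ 0.0179  0.0546  1.8266 -0.6876  1.1839  1.055 ] p [ 0.5967 -0.0267  0.3007] F [ 0.7363  0.1377 -1.3929] open 0.9963918930703127 0.0
[[ 0.7383  0.6574  0.1512]
 [ 0.6028 -0.5424 -0.5852]
 [-0.3027  0.5231 -0.7967]] tilt,az [ 37.1848 -75.5147] yaw of y -39.5274582416932
[-0.1406 -0.0003  0.3007]
spin 30.278993135175764 shift [ -0.0798 150.9952 127.9648]
[[ 0.969   0.1954  0.1512]
 [ 0.2471 -0.7724 -0.5852]
 [ 0.0024  0.6044 -0.7967]]
shift (0, 0, -10) -> [-0.02 -6.04  7.97]
[[ 0.0003  0.9491  0.315   0.0808]
 [ 1.     -0.0002 -0.0004 -0.0007]
 [-0.0003  0.315  -0.9491 -0.1288]
 [ 0.      0.      0.      1.    ]]
```

>>> step_arm([
  {"gripper": -1, "x": 0, "y": 0, "z": 0, "spin": 7.6},
  {"gripper": -1, "x": 0, "y": 0, "z": 0, "spin": 7.6},
  {"gripper": -1, "x": 0, "y": 0, "z": 0, "spin": 7.6},
  {"gripper": -1, "x": 0, "y": 0, "z": 0, "spin": 7.6},
  {"gripper": -1, "x": 0, "y": 30, "z": 25.6, "spin": 0},
  {"gripper": -1, "x": 0, "y": 30, "z": 25.6, "spin": 0},
  {"gripper": -1, "x": 0, "y": 30, "z": 25.6, "spin": 0},
  {"gripper": -1, "x": 0, "y": 30, "z": 25.6, "spin": 0},
  {"gripper": -1, "x": 0, "y": 30, "z": 25.6, "spin": 0},
  {"gripper": -1, "x": 0, "y": 0, "z": 0, "spin": 0},
])

```text
time: 19.85
eef_pos: [0.6459, -0.2214, 0.2893]
tcp_rot: [0.94, 0.118, 0.039, 0.316]
contact_force: [-0.9, 0.4, -1.0]
opening: 1.0
finger_force: 0.0
```

```bash
python3 - <<'E'
from h import *
s,M=st(); p=s['eef_pos']; print(coat(p)); q=coat(p)*1000
tool(M,57-q[0],-q[1],0); tool(M,0,0,-10); tool(M,10,0,0)
s=get_state(); c=snap('wrist','w6.png'); P=world(c,s); P[c['z_map']==0]=np.nan
# finger geometry in tool frame
T=(P-s['eef_pos'])@R.from_quat(s['tcp_rot']).as_matrix()*1000
m=(np.abs(T[...,0])<20)&(np.abs(T[...,1])<75)&(T[...,2]>-60)&(T[...,2]<25)
for lo,hi in((-75,-20),(20,75)):
    k=m&(T[...,1]>lo)&(T[...,1]<hi); t=T[k]; print(len(t),t.min(0),t.max(0)); 
    for z0 in range(-60,25,10):
        r=t[(t[:,2]>=z0)&(t[:,2]<z0+10)]
        if len(r): print(z0,len(r),r.min(0),r.max(0))
E
```

```text
t 19.85 q [-0.3002  0.1627  1.73   -0.6663  0.9873  1.3229] p [ 0.6459 -0.2214  0.2893] F [-0.9279  0.4208 -0.9509] open 1.0002401884086147 0.0
[[ 0.9689  0.1981  0.1485]
 [ 0.2476 -0.7716 -0.5859]
 [-0.0015  0.6044 -0.7967]] tilt,az [ 37.1873 -75.7815] yaw of y -75.60105505422104
[ 0.0601 -0.0004  0.2893]
shift (np.float64(-3.0996103536140254), np.float64(0.3671395583478761), 0) -> [ 0.37 -2.47 -1.87]
shift (0, 0, -10) -> [ 0.02 -6.04  7.97]
shift (10, 0, 0) -> [-0.02  7.97  6.04]
9696 [-13.1756 -74.9967 -59.9959] [ 17.6123 -29.9444   0.9895]
-60 4969 [-13.1756 -74.9967 -59.9959] [ 17.6123 -29.9444 -50.0016]
-50 1607 [-12.9262 -74.1446 -49.9995] [ 13.8809 -38.5878 -40.0332]
-40 886 [ -7.9686 -56.8889 -39.9961] [ 12.1274 -42.3608 -30.0027]
-30 937 [-11.7039 -56.9699 -29.9703] [ 11.2715 -42.5118 -20.0033]
-20 793 [-12.2256 -57.0909 -19.9897] [ 11.4284 -42.5191 -10.0108]
-10 499 [-11.7372 -56.5334  -9.9847] [ 11.7562 -42.3489  -0.0017]
0 5 [ -5.7311 -43.6079   0.0218] [  3.5014 -43.035    0.9895]
9701 [-13.8809  28.9031 -59.9984] [17.489  74.273   1.3598]
-60 4993 [-13.549   28.9031 -59.9984] [ 17.489   74.273  -50.0038]
-50 1580 [-13.8809  37.3676 -49.9996] [ 14.1454  73.8342 -40.0243]
-40 888 [ -8.1076  41.5066 -39.9593] [ 12.186   56.2176 -30.0115]
-30 942 [-12.3373  41.4493 -29.9984] [ 11.5269  56.4192 -20.0059]
-20 763 [-11.5532  41.739  -19.9743] [ 11.4856  56.2451 -10.0086]
-10 515 [-11.3826  41.7097  -9.9969] [11.2412 56.1333 -0.0008]
0 20 [-9.2882 42.0017  0.0188] [ 7.2589 42.6652  1.3598]
```

View pics/w6.png

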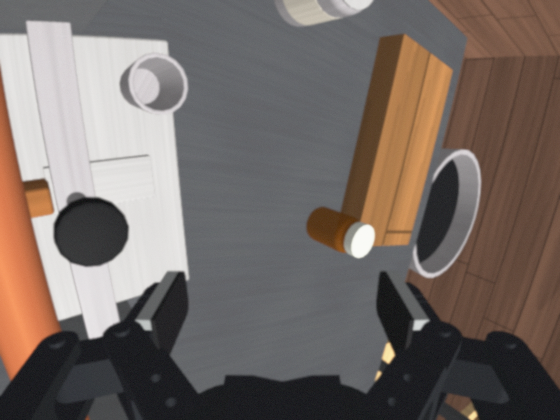

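The wrist picture shows the knob at (90,232) and the pipe at left (15,250). The depth shows the knuckles flaring past 75 mm, too near the pipe for a leaning press. So I'll take the lean out by reaching beyond range on the +y side, checking the space there first.

```bash
python3 - <<'E'
from h import *
for n in('top','scene'):
    P=world(snap(n)).reshape(-1,3); P=P[np.isfinite(P).all(1)]
    for x0 in np.arange(-.6,.6,.2):
        print(n,round(x0,1),[ (round(y0,1),round(float(np.percentile(q[:,2],99.5)),2)) for y0 in np.arange(.3,1.5,.2) if len(q:=P[(P[:,0]>=x0)&(P[:,0]<x0+.2)&(P[:,1]>=y0)&(P[:,1]<y0+.2)])>20])
E
```

```text
top -0.6 [(np.float64(0.3), -0.74), (np.float64(0.5), -0.74), (np.float64(0.7), -0.73), (np.float64(0.9), -0.74), (np.float64(1.1), -0.31), (np.float64(1.3), -0.3)]
top -0.4 [(np.float64(0.3), 0.01), (np.float64(0.5), 0.01), (np.float64(0.7), 0.01), (np.float64(1.1), -0.24), (np.float64(1.3), -0.1)]
top -0.2 [(np.float64(0.3), 0.01), (np.float64(0.5), 0.01), (np.float64(0.7), 0.01), (np.float64(1.1), -0.24), (np.float64(1.3), -0.3)]
top 0.0 [(np.float64(0.3), 0.01), (np.float64(0.5), 0.01), (np.float64(0.7), 0.01), (np.float64(1.1), -0.24), (np.float64(1.3), -0.24)]
top 0.2 [(np.float64(0.3), 0.01), (np.float64(0.5), 0.02), (np.float64(0.7), 0.05), (np.float64(1.1), -0.19), (np.float64(1.3), -0.19)]
top 0.4 [(np.float64(0.3), 0.07), (np.float64(0.5), 0.02), (np.float64(0.7), 0.01), (np.float64(1.1), -0.19), (np.float64(1.3), -0.26)]
scene -0.6 [(np.float64(1.1), -0.17), (np.float64(1.3), 0.34)]
scene -0.4 [(np.float64(0.3), 0.0), (np.float64(0.5), 0.01), (np.float64(0.7), 0.01), (np.float64(1.1), -0.23), (np.float64(1.3), 0.37)]
scene -0.2 [(np.float64(0.3), 0.01), (np.float64(0.5), 0.01), (np.float64(0.7), 0.01), (np.float64(1.1), -0.31), (np.float64(1.3), -0.3)]
scene 0.0 [(np.float64(0.3), 0.01), (np.float64(0.5), 0.01), (np.float64(0.7), 0.01), (np.float64(1.1), -0.24), (np.float64(1.3), -0.24)]
scene 0.2 [(np.float64(0.3), 0.01), (np.float64(0.5), 0.02), (np.float64(0.7), 0.05), (np.float64(1.1), -0.19), (np.float64(1.3), -0.19)]
scene 0.4 [(np.float64(0.3), 0.07), (np.float64(0.5), 0.02), (np.float64(0.7), 0.01), (np.float64(1.1), -0.2), (np.float64(1.3), -0.26)]
```

```bash
python3 - <<'E'
from h import *
s,M=st(); p=s['eef_pos']
d=(np.array([.55,.30,.40])-p)*1000/12
for i in range(12):
    print(i,(M.T@d).round(0)); M=M@R.from_euler('z',-8.5 if i<11 else 0,degrees=True).as_matrix()
d=(np.array([.1,.85,.40])-[.55,.30,.40])*1000/15
print('leg2 /15',(M.T@d).round(1)); print('push 50',(M.T@(-50*CX)).round(1))
E
```

```text
t 20.0 q [-0.2937  0.1594  1.7321 -0.6651  0.9885  1.325 ] p [ 0.6461 -0.2167  0.2901] F [-0.672   1.3316 -0.3197] open 0.9981561206506563 0.0
[[ 0.9679  0.1999  0.1521]
 [ 0.2512 -0.7716 -0.5845]
 [ 0.0005  0.6039 -0.7971]] tilt,az [ 37.1505 -75.4152] yaw of y -75.47281944215645
0 [  3. -29. -34.]
1 [  7. -29. -34.]
2 [ 11. -27. -34.]
3 [ 15. -25. -34.]
4 [ 19. -23. -34.]
5 [ 22. -20. -34.]
6 [ 25. -16. -34.]
7 [ 27. -12. -34.]
8 [ 28.  -8. -34.]
9 [ 29.  -4. -34.]
10 [ 29.   1. -34.]
11 [ 29.   5. -34.]
leg2 /15 [ 35.4 -17.7 -26. ]
push 50 [ 39.8   2.7 -30.2]
```

>>> step_arm([
  {"gripper": -1, "x": 3, "y": -29, "z": -34, "spin": -8.5},
  {"gripper": -1, "x": 7, "y": -29, "z": -34, "spin": -8.5},
  {"gripper": -1, "x": 11, "y": -27, "z": -34, "spin": -8.5},
  {"gripper": -1, "x": 15, "y": -25, "z": -34, "spin": -8.5},
  {"gripper": -1, "x": 19, "y": -23, "z": -34, "spin": -8.5},
  {"gripper": -1, "x": 22, "y": -20, "z": -34, "spin": -8.5},
  {"gripper": -1, "x": 25, "y": -16, "z": -34, "spin": -8.5},
  {"gripper": -1, "x": 27, "y": -12, "z": -34, "spin": -8.5},
  {"gripper": -1, "x": 28, "y": -8, "z": -34, "spin": -8.5},
  {"gripper": -1, "x": 29, "y": -4, "z": -34, "spin": -8.5},
])

```text
time: 21.0
eef_pos: [0.5628, 0.2186, 0.3854]
tcp_rot: [0.609, 0.726, -0.184, 0.261]
contact_force: [0.2, 0.4, -0.1]
opening: 1.002
finger_force: 0.0
```

>>> step_arm([
  {"gripper": 1, "x": 29, "y": 1, "z": -34, "spin": -4},
  {"gripper": 1, "x": 29, "y": 3, "z": -34, "spin": 0},
  {"gripper": 1, "x": 35, "y": -17, "z": -26, "spin": 0},
  {"gripper": 1, "x": 35, "y": -17, "z": -26, "spin": 0},
  {"gripper": 1, "x": 35, "y": -17, "z": -26, "spin": 0},
  {"gripper": 1, "x": 35, "y": -17, "z": -26, "spin": 0},
  {"gripper": 1, "x": 35, "y": -17, "z": -26, "spin": 0},
  {"gripper": 1, "x": 35, "y": -17, "z": -26, "spin": 0},
  {"gripper": 1, "x": 35, "y": -17, "z": -26, "spin": 0},
  {"gripper": 1, "x": 35, "y": -17, "z": -26, "spin": 0},
])

```text
time: 22.0
eef_pos: [0.3314, 0.6101, 0.3986]
tcp_rot: [0.585, 0.745, -0.192, 0.255]
contact_force: [1.3, -0.1, -0.2]
opening: 0.001
finger_force: 0.0
```

```bash
python3 - <<'E'
from h import *
s,M=st(); p=s['eef_pos']; print('push 50',(M.T@(-50*CX)).round(1)); plan(M,p,[.0,.9,.45])
E
```

```text
t 22.0 q [ 1.0694  0.5343  1.0629 -0.4774  2.0009  0.7304] p [0.3314 0.6101 0.3986] F [ 1.2858 -0.0702 -0.1761] open 0.0012890057776764614 0.0
[[-0.1842  0.9705  0.1556]
 [ 0.7746  0.2408 -0.5849]
 [-0.6051  0.0128 -0.7961]] tilt,az [ 37.2446 -75.0996] yaw of y 13.936741100549089
push 50 [ 39.8  -0.2 -30.3]
spin 0 shift [ 254.5 -251.1 -262.1] norm 443.3
```

>>> step_arm([
  {"gripper": 1, "x": 28, "y": -28, "z": -28, "spin": 0},
  {"gripper": 1, "x": 28, "y": -28, "z": -28, "spin": 0},
  {"gripper": 1, "x": 28, "y": -28, "z": -28, "spin": 0},
  {"gripper": 1, "x": 28, "y": -28, "z": -28, "spin": 0},
  {"gripper": 1, "x": 28, "y": -28, "z": -28, "spin": 0},
  {"gripper": 1, "x": 28, "y": -28, "z": -28, "spin": 0},
  {"gripper": 1, "x": 40, "y": 0, "z": -30, "spin": 0},
  {"gripper": 1, "x": 40, "y": 0, "z": -30, "spin": 0},
  {"gripper": 1, "x": 40, "y": 0, "z": -30, "spin": 0},
  {"gripper": 1, "x": 40, "y": 0, "z": -30, "spin": 0},
])

```text
time: 23.0
eef_pos: [0.0622, 0.8332, 0.3727]
tcp_rot: [0.587, 0.755, -0.164, 0.243]
contact_force: [-0.3, -0.7, -0.6]
opening: -0.001
finger_force: 0.0
```

```bash
python3 - <<'E'
from h import *
s,M=st(); p=s['eef_pos']; print('push 50',(M.T@(-50*CX)).round(1))
E
```

```text
t 23.0 q [ 1.4434  1.1     0.2126 -0.3446  2.3481  1.0161] p [0.0622 0.8332 0.3727] F [-0.2806 -0.6864 -0.5796] open -0.0008887850818128365 0.0
[[-0.1934  0.9655  0.1745]
 [ 0.8057  0.2578 -0.5333]
 [-0.5599  0.0374 -0.8277]] tilt,az [ 34.1325 -71.8844] yaw of y 14.948977960637649
push 50 [ 41.4   0.7 -28. ]
```

>>> step_arm([
  {"gripper": 1, "x": 41, "y": -8, "z": -27, "spin": 0},
  {"gripper": 1, "x": 41, "y": -8, "z": -27, "spin": 0},
  {"gripper": 1, "x": 42, "y": -8, "z": -25, "spin": 0},
  {"gripper": 1, "x": 43, "y": -8, "z": -23, "spin": 0},
  {"gripper": 1, "x": 44, "y": -8, "z": -22, "spin": 0},
  {"gripper": 1, "x": 44, "y": -5, "z": -21, "spin": 0},
  {"gripper": 1, "x": 45, "y": -5, "z": -20, "spin": 0},
  {"gripper": 1, "x": 46, "y": -5, "z": -18, "spin": 0},
  {"gripper": 1, "x": 46, "y": -5, "z": -17, "spin": 0},
  {"gripper": 1, "x": 47, "y": -5, "z": -16, "spin": 0},
])

```text
time: 24.0
eef_pos: [-0.0971, 0.897, 0.2341]
tcp_rot: [0.594, 0.778, -0.088, 0.187]
contact_force: [-0.2, -1.4, -0.3]
opening: 0.001
finger_force: 0.0
```

```bash
python3 - <<'E'
from h import *
s,M=st(); p=s['eef_pos']; print('push 50',(M.T@(-50*CX)).round(1))
E
```

```text
t 24.0 q [ 1.6114  1.2226  0.2112 -0.1973  2.0802  1.2811] p [-0.0971  0.897   0.2341] F [-0.242  -1.3662 -0.2798] open 0.0011536068852905938 0.0
[[-0.2248  0.9565  0.1859]
 [ 0.8907  0.2791 -0.3589]
 [-0.3951  0.0849 -0.9147]] tilt,az [ 23.8379 -62.6145] yaw of y 16.2667612086437
push 50 [ 45.9   1.8 -19.7]
```

>>> step_arm([
  {"gripper": 1, "x": 39, "y": -5, "z": -28, "spin": 0},
  {"gripper": 1, "x": 39, "y": -5, "z": -28, "spin": 0},
  {"gripper": 1, "x": 40, "y": -5, "z": -27, "spin": 0},
  {"gripper": 1, "x": 40, "y": -5, "z": -27, "spin": 0},
  {"gripper": 1, "x": 41, "y": -5, "z": -26, "spin": 0},
  {"gripper": 1, "x": 41, "y": -5, "z": -25, "spin": 0},
  {"gripper": 1, "x": 42, "y": -5, "z": -24, "spin": 0},
  {"gripper": 1, "x": 42, "y": -5, "z": -23, "spin": 0},
  {"gripper": 1, "x": 43, "y": -5, "z": -22, "spin": 0},
  {"gripper": 1, "x": 43, "y": -5, "z": -21, "spin": 0},
])

```text
time: 25.0
eef_pos: [-0.2056, 0.9232, 0.2505]
tcp_rot: [0.597, 0.796, -0.006, 0.102]
contact_force: [0.3, -0.2, 0.6]
opening: -0.0
finger_force: 0.0
```

```bash
python3 - <<'E'
from h import *
s,M=st(); p=s['eef_pos']; print('push 50',(M.T@(-50*CX)).round(1)); z=M[:,2]; print('lean x,y',z@CX,z@CY)
W=np.array([.45,.45,.38]); plan(M,p,W); plan(M,W,O+[0,0,.33]); plan(M,p,W,14.2);
E
```

```text
t 25.0 q [ 1.7166  1.1905  0.2111 -0.142   1.8914  1.3988] p [-0.2056  0.9232  0.2505] F [ 0.3462 -0.2398  0.5595] open -0.0004919414260538757 0.0
[[-0.2661  0.9514  0.155 ]
 [ 0.9489  0.2868 -0.1312]
 [-0.1693  0.1122 -0.9792]] tilt,az [ 11.72   -40.2499] yaw of y 16.77837289906628
push 50 [49.3  2.2 -8.3]
lean x,y 0.16526054338767154 0.11809633225430269
spin 0 shift [-645.5  502.5   36.9] norm 818.9
spin 0 shift [-621.5   -8.8  157.6] norm 641.3
spin 1.46 shift [-632.5  518.8   36.9] norm 818.9
```

>>> step_arm([
  {"gripper": 1, "x": -38, "y": 29.5, "z": 0, "spin": 0},
  {"gripper": 1, "x": -38, "y": 29.5, "z": 0, "spin": 0},
  {"gripper": 1, "x": -38, "y": 29.5, "z": 2, "spin": 0},
  {"gripper": 1, "x": -38, "y": 29.5, "z": 2, "spin": 0},
  {"gripper": 1, "x": -38, "y": 29.5, "z": 2, "spin": 0},
  {"gripper": 1, "x": -38, "y": 29.5, "z": 2, "spin": 0},
  {"gripper": 1, "x": -38, "y": 29.5, "z": 2, "spin": 0},
  {"gripper": 1, "x": -38, "y": 29.5, "z": 2, "spin": 0},
  {"gripper": 1, "x": -38, "y": 29.5, "z": 2, "spin": 0},
  {"gripper": 1, "x": -38, "y": 29.5, "z": 2, "spin": 0},
])

```text
time: 26.0
eef_pos: [0.1684, 0.6552, 0.3317]
tcp_rot: [0.597, 0.796, -0.006, 0.102]
contact_force: [0.3, -0.2, 0.4]
opening: -0.005
finger_force: 0.0
```

>>> step_arm([
  {"gripper": 1, "x": -38, "y": 29.5, "z": 2, "spin": 0},
  {"gripper": 1, "x": -38, "y": 29.5, "z": 2, "spin": 0},
  {"gripper": 1, "x": -38, "y": 29.5, "z": 2, "spin": 0},
  {"gripper": 1, "x": -38, "y": 29.5, "z": 2, "spin": 0},
  {"gripper": 1, "x": -38, "y": 29.5, "z": 2, "spin": 0},
  {"gripper": 1, "x": -38, "y": 29.5, "z": 2, "spin": 0},
  {"gripper": 1, "x": -38, "y": 29.5, "z": 2, "spin": 0},
  {"gripper": 1, "x": -48, "y": -0.7, "z": 8, "spin": 0},
  {"gripper": 1, "x": -48, "y": -0.7, "z": 8, "spin": 0},
  {"gripper": 1, "x": -48, "y": -0.7, "z": 8, "spin": 0},
])

```text
time: 27.0
eef_pos: [0.477, 0.3193, 0.3872]
tcp_rot: [0.597, 0.795, -0.006, 0.103]
contact_force: [1.3, 0.6, -0.0]
opening: 0.001
finger_force: 0.0
```

```bash
python3 - <<'E'
from h import *
s,M=st(); p=s['eef_pos']; z=M[:,2]; print('lean x,y',z@CX,z@CY)
T=O-.002*CX-.002*CY+[0,0,.30]; plan(M,p,T); M2=plan(M,p,T,14.2); tool(M2,0,0,-50)
E
```

```text
t 27.0 q [ 0.4921 -0.0354  1.6849 -0.1942  1.4175  0.2318] p [0.477  0.3193 0.3872] F [ 1.3152  0.6285 -0.0444] open 0.0009784846305814542 0.0
[[-0.2656  0.9512  0.1571]
 [ 0.9488  0.2867 -0.1322]
 [-0.1708  0.1139 -0.9787]] tilt,az [ 11.8471 -40.089 ] yaw of y 16.775357825652016
lean x,y 0.16669149280186749 0.11982734117102732
spin 0 shift [-481.8   -3.2  172.8] norm 511.8
spin 1.43 shift [-481.7    8.8  172.8] norm 511.8
shift (0, 0, -50) -> [ 8.4  -5.91 48.93]
```

>>> step_arm([
  {"gripper": 1, "x": -47, "y": 0, "z": 17, "spin": 0},
  {"gripper": 1, "x": -47, "y": 0, "z": 17, "spin": 0},
  {"gripper": 1, "x": -47, "y": 0, "z": 17, "spin": 0},
  {"gripper": 1, "x": -47, "y": 0, "z": 17, "spin": 0},
  {"gripper": 1, "x": -47, "y": 0, "z": 17, "spin": 0},
  {"gripper": 1, "x": -47, "y": 0, "z": 17, "spin": 0},
  {"gripper": 1, "x": -47, "y": 0, "z": 17, "spin": 0},
  {"gripper": 1, "x": -47, "y": 0, "z": 17, "spin": 0},
  {"gripper": 1, "x": -47, "y": -1, "z": 17, "spin": 0},
  {"gripper": 1, "x": -47, "y": -1, "z": 17, "spin": 0},
])

```text
time: 28.0
eef_pos: [0.6264, -0.1501, 0.3009]
tcp_rot: [0.597, 0.795, -0.006, 0.104]
contact_force: [1.2, 0.3, 0.1]
opening: -0.006
finger_force: 0.0
```

>>> step_arm([
  {"gripper": 1, "x": 0, "y": 0, "z": 0, "spin": 0},
  {"gripper": 1, "x": 4, "y": -3, "z": 25, "spin": 0},
  {"gripper": 1, "x": 4, "y": -3, "z": 25, "spin": 0},
  {"gripper": 1, "x": 0, "y": 0, "z": 0, "spin": 0},
  {"gripper": 1, "x": 0, "y": 0, "z": 0, "spin": 0},
  {"gripper": 1, "x": 0, "y": 0, "z": 0, "spin": 0},
  {"gripper": 1, "x": 0, "y": 0, "z": 0, "spin": 0},
  {"gripper": 1, "x": 0, "y": 0, "z": 0, "spin": 0},
  {"gripper": 1, "x": 0, "y": 0, "z": 0, "spin": 0},
  {"gripper": 1, "x": 0, "y": 0, "z": 0, "spin": 0},
])

```text
time: 29.0
eef_pos: [0.6261, -0.1489, 0.2501]
tcp_rot: [0.597, 0.796, -0.006, 0.103]
contact_force: [0.4, -0.5, -0.2]
opening: 0.002
finger_force: 0.0
```

```bash
python3 - <<'E'
from h import *
s,M=st(); p=s['eef_pos']; print(coat(p)); T=O-.003*CX-.002*CY; q=coat(p)*1000; tool(M,-3-q[0],-2-q[1],195-q[2]); tool(M,0,0,-10)
c=snap('wrist'); P=world(c,s); C=coat(P); hs=cv2.cvtColor(c['color'],cv2.COLOR_RGB2HSV).astype(int)
b=(np.hypot(C[...,0],C[...,1])<.035)&(C[...,2]>.15)&(C[...,2]<.19)&(hs[...,2]<80); k=C[b]; print('knob',len(k),np.median(k,0),cv2.minAreaRect((k[:,:2]*1000).astype(np.float32)) if len(k) else '')
E
```

```text
t 29.0 q [-0.3655  0.1253  1.7652 -0.0788  1.0572 -0.6165] p [ 0.6261 -0.1489  0.2501] F [ 0.4302 -0.5292 -0.2144] open 0.0016220133756958102 0.0
[[-0.2657  0.9513  0.1562]
 [ 0.9487  0.2869 -0.1332]
 [-0.1715  0.1128 -0.9787]] tilt,az [ 11.847  -40.4597] yaw of y 16.781488747763778
[-0.015  -0.0018  0.2501]
shift (np.float64(12.044838865676045), np.float64(-0.20611268403581118), np.float64(-55.0566310358449)) -> [-2.41 -6.95 55.88]
shift (0, 0, -10) -> [ 1.72 -1.13  9.79]
knob 2912 [-0.0023 -0.0005  0.1736] ((0.7349967956542969, 0.25411224365234375), (42.85160446166992, 41.205963134765625), 6.691458225250244)
```

>>> step_arm([
  {"gripper": 1, "x": -0.5, "y": -1.4, "z": 11.2, "spin": 0},
  {"gripper": 1, "x": -0.5, "y": -1.4, "z": 11.2, "spin": 0},
  {"gripper": 1, "x": -0.5, "y": -1.4, "z": 11.2, "spin": 0},
  {"gripper": 1, "x": -0.5, "y": -1.4, "z": 11.2, "spin": 0},
  {"gripper": 1, "x": -0.4, "y": -1.3, "z": 11, "spin": 0},
  {"gripper": 1, "x": 0, "y": 0, "z": 0, "spin": 0},
  {"gripper": 1, "x": 0.3, "y": -0.2, "z": 2, "spin": 0},
  {"gripper": 1, "x": 0.3, "y": -0.2, "z": 2, "spin": 0},
  {"gripper": 1, "x": 0, "y": 0, "z": 0, "spin": 0},
  {"gripper": 1, "x": 0, "y": 0, "z": 0, "spin": 0},
])

```text
time: 30.05
eef_pos: [0.629, -0.1606, 0.1912]
tcp_rot: [0.597, 0.796, -0.006, 0.103]
contact_force: [0.5, -0.8, -0.3]
opening: 0.0
finger_force: 0.0
```

```bash
python3 - <<'E'
from h import *
s,M=st(); p=s['eef_pos']; print(coat(p)); tool(M,0,0,-1)
E
```

```text
t 30.05 q [-0.3821  0.191   1.8028 -0.0803  0.9527 -0.6251] p [ 0.629  -0.1606  0.1912] F [ 0.499  -0.7877 -0.3115] open 0.00023979850771666162 0.0
[[-0.2658  0.9513  0.1565]
 [ 0.9486  0.287  -0.1333]
 [-0.1717  0.113  -0.9786]] tilt,az [ 11.8643 -40.4279] yaw of y 16.78681541652958
[-0.0029 -0.0018  0.1912]
shift (0, 0, -1) -> [ 0.17 -0.11  0.98]
```

>>> step_arm([
  {"gripper": 1, "x": 0.2, "y": -0.1, "z": 1, "spin": 0},
  {"gripper": 1, "x": 0.2, "y": -0.1, "z": 1, "spin": 0},
  {"gripper": 1, "x": 0.2, "y": -0.1, "z": 1, "spin": 0},
  {"gripper": 1, "x": 0.2, "y": -0.1, "z": 1, "spin": 0},
  {"gripper": 1, "x": 0.2, "y": -0.1, "z": 1, "spin": 0},
  {"gripper": 1, "x": 0.2, "y": -0.1, "z": 1, "spin": 0},
  {"gripper": 1, "x": 0.2, "y": -0.1, "z": 1, "spin": 0},
  {"gripper": 1, "x": 0.2, "y": -0.1, "z": 1, "spin": 0},
  {"gripper": 1, "x": 0, "y": 0, "z": 0, "spin": 0},
  {"gripper": 1, "x": 0, "y": 0, "z": 0, "spin": 0},
])

```text
time: 31.05
eef_pos: [0.6291, -0.1606, 0.1824]
tcp_rot: [0.597, 0.795, -0.006, 0.103]
contact_force: [0.2, -1.7, 3.3]
opening: -0.003
finger_force: 1.9
```

```bash
python3 - <<'E'
from h import *
s,M=st(); p=s['eef_pos']; print(coat(p))
for n in('scene','top'):
    C=coat(world(c:=snap(n))); b=(C[...,0]>-.014)&(C[...,0]<.014)&(abs(C[...,1])>.04)&(abs(C[...,1])<.12)&(C[...,2]>.06)&(C[...,2]<.11); q=C[b]; print('bar',len(q),np.median(q,0))
E
```

```text
t 31.05 q [-0.382   0.2004  1.8089 -0.0813  0.9375 -0.6232] p [ 0.6291 -0.1606  0.1824] F [ 0.2314 -1.661   3.3347] open -0.0034543299034170286 1.8905229703523219
[[-0.2656  0.9513  0.1563]
 [ 0.9487  0.2868 -0.1333]
 [-0.1716  0.1128 -0.9787]] tilt,az [ 11.8539 -40.471 ] yaw of y 16.773819303826574
[-0.0029 -0.0018  0.1824]
bar 290 [ 0.0028 -0.0489  0.0768]
bar 83 [0.0084 0.078  0.0771]
```

>>> step_arm([
  {"gripper": 1, "x": 0.2, "y": -0.1, "z": 1, "spin": 0},
  {"gripper": 1, "x": 0.2, "y": -0.1, "z": 1, "spin": 0},
  {"gripper": 1, "x": 0.2, "y": -0.1, "z": 1, "spin": 0},
  {"gripper": 1, "x": 0.2, "y": -0.1, "z": 1, "spin": 0},
  {"gripper": 1, "x": 0.1, "y": 0, "z": 0.5, "spin": 0},
  {"gripper": 1, "x": 0.1, "y": 0, "z": 0.5, "spin": 0},
  {"gripper": 1, "x": 0, "y": 0, "z": 0, "spin": 0},
  {"gripper": 1, "x": 0, "y": 0, "z": 0, "spin": 0},
  {"gripper": 1, "x": 0, "y": 0, "z": 0, "spin": 0},
  {"gripper": 1, "x": 0, "y": 0, "z": 0, "spin": 0},
])

```text
time: 32.15
eef_pos: [0.629, -0.1604, 0.1773]
tcp_rot: [0.597, 0.795, -0.007, 0.103]
contact_force: [-0.2, -2.0, 4.8]
opening: 0.004
finger_force: 2.0
```

```bash
python3 - <<'E'
from h import *
s,M=st(); p=s['eef_pos']; print(coat(p))
for n in('scene','top'):
    C=coat(world(c:=snap(n))); b=(C[...,0]>-.014)&(C[...,0]<.014)&(abs(C[...,1])>.04)&(abs(C[...,1])<.12)&(C[...,2]>.06)&(C[...,2]<.11); q=C[b]; print('bar',len(q),np.median(q,0))
for i in range(3): print(get_state()['contact_force'])
E
```

```text
t 32.15 q [-0.3817  0.2059  1.8123 -0.0821  0.929  -0.6219] p [ 0.629  -0.1604  0.1773] F [-0.2277 -1.984   4.7876] open 0.0037504031158350185 2.003346523270011
[[-0.2657  0.9514  0.1558]
 [ 0.9487  0.2868 -0.1333]
 [-0.1716  0.1124 -0.9787]] tilt,az [ 11.8347 -40.5552] yaw of y 16.776322027061685
[-0.0031 -0.0018  0.1773]
bar 283 [ 0.0029 -0.0503  0.072 ]
bar 73 [0.0087 0.0784 0.0713]
[ 0.8824 -2.052   4.1845]
[ 0.8824 -2.052   4.1845]
[ 0.8824 -2.052   4.1845]
```

>>> step_arm([
  {"gripper": 1, "x": 0.1, "y": 0, "z": 0.5, "spin": 0},
  {"gripper": 1, "x": 0, "y": 0, "z": 0, "spin": 0},
  {"gripper": 1, "x": 0.1, "y": 0, "z": 0.5, "spin": 0},
  {"gripper": 1, "x": 0, "y": 0, "z": 0, "spin": 0},
  {"gripper": 1, "x": 0, "y": 0, "z": 0, "spin": 0},
  {"gripper": 1, "x": 0, "y": 0, "z": 0, "spin": 0},
  {"gripper": 1, "x": 0, "y": 0, "z": 0, "spin": 0},
  {"gripper": 1, "x": 0, "y": 0, "z": 0, "spin": 0},
  {"gripper": 1, "x": 0, "y": 0, "z": 0, "spin": 0},
  {"gripper": 1, "x": 0, "y": 0, "z": 0, "spin": 0},
])

```text
time: 33.25
eef_pos: [0.6291, -0.1604, 0.177]
tcp_rot: [0.597, 0.796, -0.007, 0.103]
contact_force: [-1.4, -2.8, 6.7]
opening: 0.0
finger_force: 3.3
```

```bash
python3 - <<'E'
from h import *
s,M=st(); p=s['eef_pos']; print(coat(p))
for n in('scene','top'):
    C=coat(world(c:=snap(n))); b=(C[...,0]>-.014)&(C[...,0]<.014)&(abs(C[...,1])>.04)&(abs(C[...,1])<.12)&(C[...,2]>.06)&(C[...,2]<.11); q=C[b]; print('bar',len(q),np.median(q,0))
    print(get_state()['contact_force'])
E
```

```text
t 33.25 q [-0.3815  0.2065  1.8123 -0.0825  0.9285 -0.6216] p [ 0.6291 -0.1604  0.177 ] F [-1.3709 -2.802   6.6861] open 0.00022106359016924385 3.2877502097188582
[[-0.2658  0.9514  0.1557]
 [ 0.9486  0.2869 -0.1336]
 [-0.1718  0.1122 -0.9787]] tilt,az [ 11.8383 -40.6311] yaw of y 16.78085133131041
[-0.0031 -0.0017  0.177 ]
bar 282 [ 0.0029 -0.0518  0.0716]
[ 0.0837 -3.2032  7.3863]
bar 69 [0.0086 0.0777 0.0716]
[-0.8569 -1.1552  7.2262]
```

>>> step_arm([
  {"gripper": 1, "x": 0.1, "y": 0, "z": 0.5, "spin": 0},
  {"gripper": 1, "x": 0, "y": 0, "z": 0, "spin": 0},
  {"gripper": 1, "x": 0.1, "y": 0, "z": 0.4, "spin": 0},
  {"gripper": 1, "x": 0, "y": 0, "z": 0, "spin": 0},
  {"gripper": 1, "x": 0, "y": 0, "z": 0, "spin": 0},
  {"gripper": 1, "x": 0, "y": 0, "z": 0, "spin": 0},
  {"gripper": 1, "x": 0, "y": 0, "z": 0, "spin": 0},
  {"gripper": 1, "x": 0, "y": 0, "z": 0, "spin": 0},
  {"gripper": 1, "x": 0, "y": 0, "z": 0, "spin": 0},
  {"gripper": 1, "x": 0, "y": 0, "z": 0, "spin": 0},
])

```text
time: 34.35
eef_pos: [0.6292, -0.1604, 0.1765]
tcp_rot: [0.597, 0.796, -0.007, 0.103]
contact_force: [-2.6, -2.7, 6.8]
opening: 0.0
finger_force: 3.9
```

```bash
python3 - <<'E'
from h import *
s,M=st(); p=s['eef_pos']; print(coat(p))
for n in('scene','top'):
    C=coat(world(c:=snap(n))); b=(C[...,0]>-.014)&(C[...,0]<.014)&(abs(C[...,1])>.04)&(abs(C[...,1])<.12)&(C[...,2]>.06)&(C[...,2]<.11); q=C[b]; print('bar',len(q),np.median(q,0))
    print(get_state()['contact_force'])
tool(M,0,0,60)
W=np.array([.55,-.35,.36]); plan(M,p+[0,0,.12],W); plan(M,W,[.25,-.90,.36])
E
```

```text
t 34.35 q [-0.3814  0.2072  1.8125 -0.0829  0.9276 -0.6213] p [ 0.6292 -0.1604  0.1765] F [-2.5972 -2.7412  6.8463] open 3.1598531189845925e-05 3.8787971971635216
[[-0.2659  0.9514  0.1556]
 [ 0.9485  0.287  -0.1338]
 [-0.172   0.112  -0.9787]] tilt,az [ 11.8421 -40.693 ] yaw of y 16.78728052273433
[-0.0031 -0.0016  0.1765]
bar 286 [ 0.0029 -0.0506  0.0709]
[-2.1731 -2.6411  7.1943]
bar 72 [0.0093 0.0789 0.0715]
[-1.8159 -2.1527  7.5472]
shift (0, 0, 60) -> [-10.32   6.72 -58.72]
spin 0 shift [-169.7 -122.6  -49.1] norm 215.1
spin 0 shift [-441.9 -443.3   26.9] norm 626.5
```

>>> step_arm([
  {"gripper": 1, "x": -2, "y": 1, "z": -10, "spin": 0},
  {"gripper": 1, "x": -6, "y": 4, "z": -35, "spin": 0},
  {"gripper": 1, "x": -7, "y": 5, "z": -40, "spin": 0},
  {"gripper": 1, "x": -7, "y": 5, "z": -40, "spin": 0},
  {"gripper": -0.2, "x": -28.4, "y": -40, "z": -4, "spin": 0},
  {"gripper": -0.2, "x": -28.4, "y": -40, "z": -4, "spin": 0},
  {"gripper": -0.2, "x": -28.4, "y": -40, "z": -4, "spin": 0},
  {"gripper": -0.2, "x": -28.4, "y": -40, "z": -4, "spin": 0},
  {"gripper": -0.2, "x": -28.4, "y": -40, "z": -4, "spin": 0},
  {"gripper": -0.2, "x": -28.4, "y": -40, "z": -4, "spin": 0},
])

```text
time: 35.45
eef_pos: [0.4415, -0.387, 0.3274]
tcp_rot: [0.597, 0.796, -0.005, 0.101]
contact_force: [-0.1, -0.0, -0.5]
opening: 0.599
finger_force: 0.0
```

```bash
python3 - <<'E'
from h import *
s,M=st(); p=s['eef_pos']
c=snap('scene'); Pw=world(c); C=coat(Pw); b=(C[...,0]>-.014)&(C[...,0]<.014)&(abs(C[...,1])>.04)&(abs(C[...,1])<.12)&(C[...,2]>.06)&(C[...,2]<.11); q=C[b]; print('bar',len(q),np.median(q,0))
b=(C[...,0]>.02)&(C[...,0]<.1)&(abs(C[...,1])<.03)&(C[...,2]>.035)&(C[...,2]<.05); q=C[b]; print('blade beyond',len(q),np.percentile(q[:,0],[97,99.5]))
P=np.r_[np.load('topP.npy').reshape(-1,3),np.load('sceneP.npy').reshape(-1,3)]; P=P[np.isfinite(P).all(1)]
for x0 in (-.2,0,.2): print(x0,[(round(y0,1),len(q),round(float(np.percentile(q[:,2],98)),2)) for y0 in np.arange(-1.3,-.5,.2) if len(q:=P[(P[:,0]>=x0)&(P[:,0]<x0+.2)&(P[:,1]>=y0)&(P[:,1]<y0+.2)])>5])
plan(M,p,[0,-.92,.38])
E
```

```text
t 35.45 q [-0.91   -0.0653  1.819   0.0465  1.1903 -1.2065] p [ 0.4415 -0.387   0.3274] F [-0.0542 -0.021  -0.5333] open 0.5994655135886107 0.0
[[-0.2667  0.9513  0.1546]
 [ 0.9493  0.287  -0.1286]
 [-0.1667  0.1125 -0.9796]] tilt,az [ 11.6008 -39.7451] yaw of y 16.789275297547537
bar 281 [ 0.0027 -0.0498  0.0714]
blade beyond 261 [0.0781 0.0806]
-0.2 [(np.float64(-0.9), 488, 0.01), (np.float64(-0.7), 1663, 0.0)]
0 [(np.float64(-0.9), 561, 0.01), (np.float64(-0.7), 4170, 0.27)]
0.2 [(np.float64(-0.9), 1538, 0.01), (np.float64(-0.7), 5653, 0.01)]
spin 0 shift [-397.  -567.1  -51.2] norm 694.1
```

>>> step_arm([
  {"gripper": -0.2, "x": -28.4, "y": -40.5, "z": -4, "spin": 0},
  {"gripper": -0.2, "x": -28.4, "y": -40.5, "z": -4, "spin": 0},
  {"gripper": -0.2, "x": -28.4, "y": -40.5, "z": -4, "spin": 0},
  {"gripper": -0.2, "x": -28.4, "y": -40.5, "z": -4, "spin": 0},
  {"gripper": -0.2, "x": -28.4, "y": -40.5, "z": -4, "spin": 0},
  {"gripper": -0.2, "x": -28.4, "y": -40.5, "z": -4, "spin": 0},
  {"gripper": -0.2, "x": -28.4, "y": -40.5, "z": -4, "spin": 0},
  {"gripper": -0.2, "x": -28.4, "y": -40.5, "z": -4, "spin": 0},
  {"gripper": -0.2, "x": -28.4, "y": -40.5, "z": -4, "spin": 0},
  {"gripper": -0.2, "x": -28.4, "y": -40.5, "z": -4, "spin": 0},
])

```text
time: 36.5
eef_pos: [0.1267, -0.7679, 0.3694]
tcp_rot: [0.597, 0.796, -0.004, 0.102]
contact_force: [-0.1, -0.1, 0.7]
opening: 0.604
finger_force: 0.0
```

>>> step_arm([
  {"gripper": -0.2, "x": -28.4, "y": -40.5, "z": -4, "spin": 0},
  {"gripper": -0.2, "x": -28.4, "y": -40.5, "z": -4, "spin": 0},
  {"gripper": -0.2, "x": -47, "y": -15, "z": 0, "spin": 0},
  {"gripper": -0.2, "x": -47, "y": -15, "z": 0, "spin": 0},
  {"gripper": -0.2, "x": -47, "y": -15, "z": 0, "spin": 0},
  {"gripper": -0.2, "x": -47, "y": -15, "z": 0, "spin": 0},
  {"gripper": -0.2, "x": -47, "y": -15, "z": 3, "spin": 0},
  {"gripper": -0.2, "x": -47, "y": -15, "z": 5, "spin": 0},
  {"gripper": -0.2, "x": -47, "y": -15, "z": 7, "spin": 0},
  {"gripper": -0.2, "x": -46, "y": -15, "z": 9, "spin": 0},
])

```text
time: 37.5
eef_pos: [0.0503, -1.0192, 0.3432]
tcp_rot: [0.597, 0.788, -0.053, 0.144]
contact_force: [0.6, -0.7, 0.1]
opening: 0.601
finger_force: 0.0
```

```bash
cat >> h.py <<'E'
def lean(M): z=M[:,2]; print('lean x,y',z@CX,z@CY)
E
python3 - <<'E'
from h import *
s,M=st(); lean(M); print('push -y',(M.T@[0,-45,15]).round(0))
E
```

```text
t 37.5 q [-1.6639  1.1     0.2128  0.1879  1.5817 -1.9123] p [ 0.0503 -1.0192  0.3432] F [ 0.5908 -0.6622  0.1214] open 0.6013640418643686 0.0
[[-0.2461  0.9553  0.1636]
 [ 0.9245  0.282  -0.2564]
 [-0.2911  0.0882 -0.9526]] tilt,az [ 17.7069 -57.4543] yaw of y 16.447745596379963
lean x,y 0.28867616198039825 0.09572466082256474
push -y [-46. -11.  -3.]
```

>>> step_arm([
  {"gripper": -0.2, "x": -40, "y": -28, "z": 2, "spin": 0},
  {"gripper": -0.2, "x": -40, "y": -28, "z": 4, "spin": 0},
  {"gripper": -0.2, "x": -40, "y": -28, "z": 6, "spin": 0},
  {"gripper": -0.2, "x": -40, "y": -28, "z": 8, "spin": 0},
  {"gripper": -0.2, "x": -42, "y": -22, "z": 10, "spin": 0},
  {"gripper": -0.2, "x": -43, "y": -15, "z": 14, "spin": 0},
  {"gripper": -0.2, "x": -43, "y": -15, "z": 16, "spin": 0},
  {"gripper": -0.2, "x": -43, "y": -15, "z": 18, "spin": 0},
  {"gripper": -0.2, "x": -42, "y": -15, "z": 20, "spin": 0},
  {"gripper": -0.2, "x": -42, "y": -15, "z": 22, "spin": 0},
])

```text
time: 38.5
eef_pos: [-0.0229, -1.1011, 0.2772]
tcp_rot: [0.591, 0.76, -0.159, 0.219]
contact_force: [0.2, -0.5, 0.7]
opening: 0.596
finger_force: 0.0
```

```bash
python3 - <<'E'
from h import *
s,M=st(); lean(M); print('push -y',(M.T@[0,-49,0]).round(0),'cx',(M.T@(49*CX)).round(0))
E
```

```text
t 38.5 q [-1.7313  1.1933  0.2111  0.2376  1.2419 -1.9998] p [-0.0229 -1.1011  0.2772] F [ 0.2206 -0.4641  0.6536] open 0.596230042472169 0.0
[[-0.2053  0.9679  0.1447]
 [ 0.8287  0.2506 -0.5004]
 [-0.5206  0.0171 -0.8536]] tilt,az [ 31.3924 -73.8749] yaw of y 14.515398818956088
lean x,y 0.5205792279276287 0.01749548181526576
push -y [-41. -12.  25.] cx [-42.  -0.  26.]
```

>>> step_arm([
  {"gripper": -0.2, "x": -41, "y": -10, "z": 25, "spin": 0},
  {"gripper": -0.2, "x": -41, "y": -10, "z": 25, "spin": 0},
  {"gripper": -0.2, "x": -40, "y": -10, "z": 27, "spin": 0},
  {"gripper": -0.2, "x": -40, "y": -10, "z": 27, "spin": 0},
  {"gripper": -0.2, "x": 0, "y": 20, "z": -40, "spin": 0},
  {"gripper": -0.2, "x": 15, "y": 22, "z": -38, "spin": 0},
  {"gripper": -0.2, "x": 25, "y": 25, "z": -33, "spin": 0},
  {"gripper": -0.2, "x": 30, "y": 25, "z": -30, "spin": 0},
  {"gripper": -0.2, "x": 30, "y": 25, "z": -30, "spin": 0},
  {"gripper": -0.2, "x": 30, "y": 25, "z": -30, "spin": 0},
])

```text
time: 39.5
eef_pos: [0.0779, -0.8821, 0.3245]
tcp_rot: [0.586, 0.746, -0.199, 0.246]
contact_force: [-0.1, -0.3, -0.0]
opening: 0.604
finger_force: 0.0
```

```bash
python3 - <<'E'
from h import *
s,M=st(); p=s['eef_pos']; lean(M); W=np.array([.45,-.25,.36]); M2=plan(M,p,W,14.2); W2=np.array([.575,.02,.34]); plan(M2,W,W2); H=np.array([.6203,-.1108,.060])-.13*M[:,2]; print(H); plan(M2,W2,H)
E
```

```text
t 39.5 q [-1.6445  0.4221  1.3447  0.2577  0.7693 -2.0132] p [ 0.0779 -0.8821  0.3245] F [-0.137  -0.2738 -0.0135] open 0.6035643574425047 0.0
[[-0.1919  0.9722  0.1346]
 [ 0.7763  0.2342 -0.5852]
 [-0.6004 -0.0078 -0.7997]] tilt,az [ 36.902  -77.0484] yaw of y 13.546306599634494
lean x,y 0.6002786410252948 -0.013083985123037536
spin -0.25 shift [ 395.8  511.3 -348.2] norm 734.4
spin 0 shift [ 196.8  185.8 -125.2] norm 298.2
[ 0.6028 -0.0347  0.164 ]
spin 0 shift [ 57.8  15.8 176.5] norm 186.4
```

>>> step_arm([
  {"gripper": -0.2, "x": 26.4, "y": 34, "z": -23.2, "spin": -0.3},
  {"gripper": -0.2, "x": 26.4, "y": 34, "z": -23.2, "spin": 0},
  {"gripper": -0.2, "x": 26.4, "y": 34, "z": -23.2, "spin": 0},
  {"gripper": -0.2, "x": 26.4, "y": 34, "z": -23.2, "spin": 0},
  {"gripper": -0.2, "x": 26.4, "y": 34, "z": -23.2, "spin": 0},
  {"gripper": -0.2, "x": 26.4, "y": 34, "z": -23.2, "spin": 0},
  {"gripper": -0.2, "x": 26.4, "y": 34, "z": -23.2, "spin": 0},
  {"gripper": -0.2, "x": 26.4, "y": 34, "z": -23.2, "spin": 0},
  {"gripper": -0.2, "x": 26.4, "y": 34, "z": -23.2, "spin": 0},
  {"gripper": -0.2, "x": 26.4, "y": 34, "z": -23.2, "spin": 0},
])

```text
time: 40.5
eef_pos: [0.325, -0.4614, 0.3481]
tcp_rot: [0.584, 0.747, -0.199, 0.246]
contact_force: [0.3, -0.3, -0.1]
opening: 0.599
finger_force: 0.0
```

>>> step_arm([
  {"gripper": -0.2, "x": 26.4, "y": 34, "z": -23.2, "spin": 0},
  {"gripper": -0.2, "x": 26.4, "y": 34, "z": -23.2, "spin": 0},
  {"gripper": -0.2, "x": 26.4, "y": 34, "z": -23.2, "spin": 0},
  {"gripper": -0.2, "x": 26.4, "y": 34, "z": -23.2, "spin": 0},
  {"gripper": -0.2, "x": 33, "y": 31, "z": -21, "spin": 0},
  {"gripper": -0.2, "x": 33, "y": 31, "z": -21, "spin": 0},
  {"gripper": -0.2, "x": 33, "y": 31, "z": -21, "spin": 0},
  {"gripper": -0.2, "x": 33, "y": 31, "z": -21, "spin": 0},
  {"gripper": -0.2, "x": 33, "y": 31, "z": -21, "spin": 0},
  {"gripper": -0.2, "x": 33, "y": 31, "z": -21, "spin": 0},
])

```text
time: 41.5
eef_pos: [0.5485, -0.0209, 0.3375]
tcp_rot: [0.584, 0.748, -0.198, 0.246]
contact_force: [1.8, -1.0, 0.2]
opening: 0.603
finger_force: 0.0
```

```bash
python3 - <<'E'
from h import *
s,M=st(); p=s['eef_pos']; lean(M); H=np.array([.6203,-.1108,.060])-.13*M[:,2]; plan(M,p,H,14.2)
E
```

```text
t 41.5 q [ 0.0301 -0.0706  1.8821 -0.6655  1.2603 -0.0266] p [ 0.5485 -0.0209  0.3375] F [ 1.7925 -0.9711  0.2394] open 0.602736232608389 0.0
[[-0.1967  0.971   0.1359]
 [ 0.7757  0.2389 -0.5841]
 [-0.5996 -0.0094 -0.8002]] tilt,az [ 36.8494 -76.8984] yaw of y 13.82241812460923
lean x,y 0.5995758261906959 -0.01149852413663696
spin 0.02 shift [ 82.6  50.8 154.3] norm 182.2
```

>>> step_arm([
  {"gripper": -0.2, "x": 16.5, "y": 10.2, "z": 30.8, "spin": 0},
  {"gripper": -0.2, "x": 16.5, "y": 10.2, "z": 30.8, "spin": 0},
  {"gripper": -0.2, "x": 16.5, "y": 10.2, "z": 30.8, "spin": 0},
  {"gripper": -0.2, "x": 16.5, "y": 10.2, "z": 30.8, "spin": 0},
  {"gripper": -0.2, "x": 16.5, "y": 10.2, "z": 30.8, "spin": 0},
  {"gripper": -0.2, "x": 0, "y": 0, "z": 0, "spin": 0},
  {"gripper": -0.2, "x": 0, "y": 0, "z": 0, "spin": 0},
  {"gripper": -0.2, "x": 0, "y": 0, "z": 0, "spin": 0},
  {"gripper": -0.2, "x": 0, "y": 0, "z": 0, "spin": 0},
  {"gripper": -0.2, "x": 0, "y": 0, "z": 0, "spin": 0},
])

```text
time: 42.5
eef_pos: [0.6029, -0.0359, 0.1661]
tcp_rot: [0.584, 0.748, -0.198, 0.247]
contact_force: [-0.1, -0.3, 0.2]
opening: 0.603
finger_force: 0.0
```

```bash
python3 - <<'E'
from h import *
s,M=st(); p=s['eef_pos']; print(coat(p))
c=snap('wrist','w7.png'); C=coat(world(c,s)); hs=cv2.cvtColor(c['color'],cv2.COLOR_RGB2HSV).astype(int)
g=(C[...,0]>-.15)&(C[...,0]<0)&(abs(C[...,1])<.04)&(C[...,2]>.06)&(C[...,2]<.085)&(hs[...,1]>90)&(hs[...,0]<25); q=C[g]; r=cv2.minAreaRect((q[:,:2]*1000).astype(np.float32)); print('wrist grip',len(q),np.median(q,0),r)
cx,cy=np.array(r[0])/1000
T=O+(cx-.001)*CX+cy*CY+[0,0,.060]; plan(M,p,T,14.2); plan(M,p,T-.06*M[:,2],14.2)
E
```

```text
t 42.5 q [ 0.0012  0.215   1.9101 -0.7661  1.0026  0.179 ] p [ 0.6029 -0.0359  0.1661] F [-0.1159 -0.2913  0.2217] open 0.6027579685793072 0.0
[[-0.1962  0.9707  0.1385]
 [ 0.7753  0.24   -0.5842]
 [-0.6004 -0.0072 -0.7997]] tilt,az [ 36.8985 -76.6629] yaw of y 13.887599240397579
[-0.1302  0.0035  0.1661]
wrist grip 1900 [-0.069   0.0015  0.0754] ((-51.24836730957031, 1.619959831237793), (73.18009185791016, 24.300281524658203), 1.1410928964614868)
spin -0.0 shift [  1.3  -0.6 131.7] norm 131.7
spin -0.0 shift [ 1.3 -0.6 71.7] norm 71.7
```

>>> step_arm([
  {"gripper": -0.2, "x": 1, "y": -0.6, "z": 30, "spin": 0},
  {"gripper": -0.2, "x": 0, "y": 0, "z": 30, "spin": 0},
  {"gripper": -0.2, "x": 0, "y": 0, "z": 25, "spin": 0},
  {"gripper": -0.2, "x": 0, "y": 0, "z": 20, "spin": 0},
  {"gripper": -0.2, "x": 0, "y": 0, "z": 15, "spin": 0},
  {"gripper": -0.2, "x": 0, "y": 0, "z": 8, "spin": 0},
  {"gripper": -0.2, "x": 0, "y": 0, "z": 0, "spin": 0},
  {"gripper": -0.2, "x": 0, "y": 0, "z": 0, "spin": 0},
  {"gripper": -0.2, "x": 0, "y": 0, "z": 0, "spin": 0},
  {"gripper": -0.2, "x": 0, "y": 0, "z": 0, "spin": 0},
])

```text
time: 43.55
eef_pos: [0.6193, -0.1097, 0.0617]
tcp_rot: [0.583, 0.748, -0.198, 0.246]
contact_force: [-0.5, 0.1, -0.1]
opening: 0.601
finger_force: 0.0
```

```bash
python3 - <<'E'
from h import *
s,M=st(); p=s['eef_pos']; print(coat(p)); tool(M,-100,0,0)
E
```

```text
t 43.55 q [-0.1252  0.391   1.9167 -0.8941  0.8061  0.2609] p [ 0.6193 -0.1097  0.0617] F [-0.5166  0.1268 -0.1119] open 0.6009501852234926 0.0
[[-0.1979  0.9706  0.1372]
 [ 0.7751  0.2406 -0.5843]
 [-0.6001 -0.0093 -0.7999]] tilt,az [ 36.8814 -76.7888] yaw of y 13.924444773593137
[-0.0547  0.0012  0.0617]
shift (-100, 0, 0) -> [ 79.99  -0.48 -60.  ]
```

>>> step_arm([
  {"gripper": 1, "x": 0, "y": 0, "z": 0, "spin": 0},
  {"gripper": 1, "x": 0, "y": 0, "z": 0, "spin": 0},
  {"gripper": 1, "x": 0, "y": 0, "z": 0, "spin": 0},
  {"gripper": 1, "x": 0, "y": 0, "z": 0, "spin": 0},
  {"gripper": 1, "x": 0, "y": 0, "z": 0, "spin": 0},
  {"gripper": 1, "x": 0, "y": 0, "z": 0, "spin": 0},
  {"gripper": 1, "x": 4, "y": 0, "z": -3, "spin": 0},
  {"gripper": 1, "x": 4, "y": 0, "z": -3, "spin": 0},
  {"gripper": 1, "x": 4, "y": 0, "z": -3, "spin": 0},
  {"gripper": 1, "x": 4, "y": 0, "z": -3, "spin": 0},
], force=60)

```text
time: 44.55
eef_pos: [0.6136, -0.0923, 0.0614]
tcp_rot: [0.584, 0.747, -0.201, 0.246]
contact_force: [2.1, -4.9, 2.8]
opening: 0.274
finger_force: 58.8
```

```bash
python3 - <<'E'
from h import *
s,M=st(); p=s['eef_pos']; print(coat(p)); tool(M,-10,0,0); print('F coat',s['contact_force']@CX,s['contact_force']@CY)
c=snap('scene'); Pw=world(c); C=coat(Pw); b=(C[...,0]>-.014)&(C[...,0]<.014)&(abs(C[...,1])>.04)&(abs(C[...,1])<.12)&(C[...,2]>.06)&(C[...,2]<.11); q=C[b]; print('bar',len(q),np.median(q,0))
b=(C[...,0]>.02)&(C[...,0]<.1)&(abs(C[...,1])<.03)&(C[...,2]>.035)&(C[...,2]<.05); q=C[b]; print('blade beyond',len(q),np.percentile(q[:,0],[97,99.5]))
E
```

```text
t 44.55 q [-0.095   0.3857  1.9257 -0.891   0.8263  0.2852] p [ 0.6136 -0.0923  0.0614] F [ 2.0728 -4.9229  2.8043] open 0.27358804689098143 58.79600465297699
[[-0.1974  0.9712  0.1331]
 [ 0.7737  0.2378 -0.5872]
 [-0.602  -0.0129 -0.7984]] tilt,az [ 37.0227 -77.2272] yaw of y 13.755024409816448
[-0.0729  0.      0.0614]
shift (-10, 0, 0) -> [ 7.98 -0.08 -6.02]
F coat 5.280747855984815 0.8017597739699944
bar 283 [ 0.0031 -0.0508  0.0709]
blade beyond 190 [0.0624 0.0774]
```

>>> step_arm([
  {"gripper": 1, "x": 8, "y": 0, "z": -6, "spin": 0},
  {"gripper": 1, "x": 8, "y": 0, "z": -6, "spin": 0},
  {"gripper": 1, "x": 8, "y": 0, "z": -6, "spin": 0},
  {"gripper": 1, "x": 8, "y": 0, "z": -6, "spin": 0},
  {"gripper": 1, "x": 8, "y": 0, "z": -6, "spin": 0},
  {"gripper": 1, "x": 8, "y": 0, "z": -6, "spin": 0},
  {"gripper": 1, "x": 8, "y": 0, "z": -6, "spin": 0},
  {"gripper": 1, "x": 8, "y": 0, "z": -6, "spin": 0},
  {"gripper": 1, "x": 8, "y": 0, "z": -6, "spin": 0},
  {"gripper": 1, "x": 8, "y": 0, "z": -6, "spin": 0},
])

```text
time: 45.6
eef_pos: [0.5898, 0.0068, 0.0611]
tcp_rot: [0.583, 0.748, -0.199, 0.246]
contact_force: [0.7, -2.5, 3.8]
opening: 0.273
finger_force: 59.2
```

```bash
python3 - <<'E'
from h import *
s,M=st(); p=s['eef_pos']; print(coat(p)); tool(M,-10,0,0); g=np.load('grasp.npz'); print('grasp p',g['p'])
C=coat(world(snap('scene'))); b=(C[...,0]>-.014)&(C[...,0]<.014)&(abs(C[...,1])>.04)&(abs(C[...,1])<.12)&(C[...,2]>.06)&(C[...,2]<.11); q=C[b]; print('bar',np.median(q,0))
E
```

```text
t 45.6 q [ 0.0775  0.372   1.9449 -0.8457  0.9165  0.3965] p [0.5898 0.0068 0.0611] F [ 0.6752 -2.5187  3.7586] open 0.273294736886103 59.23714756965637
[[-0.1984  0.9707  0.1354]
 [ 0.7746  0.2399 -0.5851]
 [-0.6005 -0.0112 -0.7996]] tilt,az [ 36.9124 -76.9748] yaw of y 13.880650613437624
[-0.1749  0.0012  0.0611]
shift (-10, 0, 0) -> [ 8.   -0.06 -6.  ]
grasp p [0.5207 0.2834 0.0472]
bar [ 0.0029 -0.0494  0.0711]
```

```bash
python3 - <<'E'
from h import *
s,M=st(); p=s['eef_pos']
tool(M,-25,0,55)
p1=p-.025*CX+[0,0,.055]
for sp in np.arange(4,14,.5):
    m=M@R.from_euler('z',sp,degrees=True).as_matrix()
    if abs(np.degrees(np.arctan2(m[1,1],m[0,1]))-6)<.4:
        print(sp,np.degrees(np.arctan2(m[1,1],m[0,1])),'roll',np.degrees(np.arcsin(m[2,1])),'gx tilt',m@ (M.T@CX)); H=np.array([.5191,.2842,.112]); print((m.T@(H-p1)*1000).round(1)); print('down60',(m.T@[0,0,-60]).round(1))
# recheck board spot free and neighbour
P=world(snap('top')); Z=P[...,2]
m=np.zeros(Z.shape,np.uint8); r=(slice(155,235),slice(230,318)); m[r]=((Z[r]>.05)&(Z[r]<.08)); n,l,stt,ce=cv2.connectedComponentsWithStats(m)
for i in range(1,n):
    if stt[i,4]>20: q=P[l==i]; print('grip',ce[i],stt[i,4],q.mean(0),cv2.minAreaRect((q[:,:2]*1000).astype(np.float32)))
E
```

```text
t 45.65 q [ 0.0796  0.3719  1.9452 -0.8442  0.916   0.3967] p [0.5896 0.0083 0.0609] F [-2.1406  2.7979  6.2961] open 0.2742662323212756 59.819244146347046
[[-0.1992  0.9704  0.1363]
 [ 0.7752  0.2411 -0.5838]
 [-0.5994 -0.0106 -0.8003]] tilt,az [ 36.8373 -76.8607] yaw of y 13.952672945004206
shift (-25, 0, 55) -> [-12.96  -0.69 -59.  ]
9.5 6.331553068074816 roll 5.074455224306429 gx tilt [ 0.115  -0.9933 -0.0047]
[ 207.1  -36.4 -152.6]
down60 [35.6 -5.3 48. ]
10.0 5.928037074493159 roll 5.3719861436840555 gx tilt [ 0.1081 -0.9941 -0.0054]
[ 206.7  -38.2 -152.6]
down60 [35.5 -5.6 48. ]
grip [250.4694 185.932 ] 147 [0.5813 0.3448 0.063 ] ((581.7740478515625, 345.359619140625), (23.820056915283203, 69.98655700683594), 14.132959365844727)
```

>>> step_arm([
  {"gripper": 1, "x": -6.5, "y": -0.3, "z": -29.5, "spin": 0},
  {"gripper": 1, "x": -6.5, "y": -0.3, "z": -29.5, "spin": 0},
  {"gripper": 1, "x": 0, "y": 0, "z": 0, "spin": 5.3},
  {"gripper": 1, "x": 0, "y": 0, "z": 0, "spin": 5.2},
  {"gripper": 1, "x": 34.5, "y": -6.5, "z": -25.4, "spin": 0},
  {"gripper": 1, "x": 34.5, "y": -6.5, "z": -25.4, "spin": 0},
  {"gripper": 1, "x": 34.5, "y": -6.5, "z": -25.4, "spin": 0},
  {"gripper": 1, "x": 34.5, "y": -6.5, "z": -25.4, "spin": 0},
  {"gripper": 1, "x": 34.5, "y": -6.5, "z": -25.4, "spin": 0},
  {"gripper": 1, "x": 34.5, "y": -6.5, "z": -25.4, "spin": 0},
])

```text
time: 46.7
eef_pos: [0.5182, 0.285, 0.1087]
tcp_rot: [0.649, 0.692, -0.176, 0.261]
contact_force: [0.5, 0.9, -1.7]
opening: 0.269
finger_force: 59.2
```

```bash
python3 - <<'E'
from h import *
for i in range(3): read_camera('top')
s,M=st(); p=s['eef_pos']
c=snap('top'); P=world(c); Z=P[...,2]; hs=cv2.cvtColor(c['color'],cv2.COLOR_RGB2HSV).astype(int)
b=(np.abs(P[...,0]-.53)<.06)&(P[...,1]>.13)&(P[...,1]<.27)&(Z>.07)&(Z<.13)&(hs[...,1]<60)&(hs[...,2]>150); q=P[b]; print('blade',len(q),np.median(q,0),cv2.minAreaRect((q[:,:2]*1000).astype(np.float32)))
plan(M,p,[.5191,.2842,.053])
E
```

```text
t 46.85 q [ 0.5578  0.4209  1.7649 -0.6354  1.2617  0.7843] p [0.5185 0.2856 0.1089] F [-0.0438 -1.1204 -1.8118] open 0.2750939040369331 59.42306041717529
[[-0.0238  0.9906  0.1348]
 [ 0.8069  0.0986 -0.5823]
 [-0.5901  0.0949 -0.8017]] tilt,az [ 36.7073 -76.967 ] yaw of y 5.68682618438481
blade 379 [0.5294 0.2004 0.0865] ((528.8634033203125, 200.239501953125), (44.68043899536133, 97.9919662475586), 6.004582405090332)
spin 0 shift [31.8 -4.9 45.7] norm 55.9
```

>>> step_arm([
  {"gripper": 1, "x": 5.5, "y": -0.9, "z": 7.5, "spin": 0.7},
  {"gripper": 1, "x": 5.5, "y": -0.9, "z": 7.5, "spin": 0},
  {"gripper": 1, "x": 5.5, "y": -0.9, "z": 7.5, "spin": 0},
  {"gripper": 1, "x": 5.5, "y": -0.9, "z": 7.5, "spin": 0},
  {"gripper": 1, "x": 5, "y": -0.8, "z": 7, "spin": 0},
  {"gripper": 1, "x": 4, "y": -0.6, "z": 5, "spin": 0},
  {"gripper": 1, "x": 1.5, "y": -0.2, "z": 2, "spin": 0},
  {"gripper": 1, "x": 0, "y": 0, "z": 0, "spin": 0},
  {"gripper": 1, "x": 0, "y": 0, "z": 0, "spin": 0},
  {"gripper": 1, "x": 0, "y": 0, "z": 0, "spin": 0},
])

```text
time: 47.9
eef_pos: [0.5218, 0.2832, 0.0571]
tcp_rot: [0.654, 0.688, -0.173, 0.264]
contact_force: [0.3, -0.4, -2.0]
opening: 0.273
finger_force: 59.4
```

```bash
python3 - <<'E'
from h import *
s,M=st(); p=s['eef_pos']
c=snap('top'); P=world(c); Z=P[...,2]; hs=cv2.cvtColor(c['color'],cv2.COLOR_RGB2HSV).astype(int)
b=(np.abs(P[...,0]-.53)<.06)&(P[...,1]>.13)&(P[...,1]<.27)&(Z>.02)&(Z<.13)&(hs[...,1]<60)&(hs[...,2]>150); b=cv2.morphologyEx(b.astype(np.uint8),cv2.MORPH_OPEN,np.ones((3,3)))>0; q=P[b]; print('blade',len(q),np.median(q,0),cv2.minAreaRect((q[:,:2]*1000).astype(np.float32)))
E
```

```text
t 47.9 q [ 0.5526  0.4995  1.7692 -0.658   1.1933  0.853 ] p [0.5218 0.2832 0.0571] F [ 0.2823 -0.4132 -2.0389] open 0.27313676309268675 59.391435384750366
[[-0.0055  0.9906  0.1364]
 [ 0.8075  0.0848 -0.5837]
 [-0.5899  0.1069 -0.8004]] tilt,az [ 36.8318 -76.8501] yaw of y 4.8942517450346665
blade 359 [0.5323 0.1993 0.0348] ((551.5179443359375, 207.6833953857422), (86.6649169921875, 115.24585723876953), 5.273289680480957)
```

>>> step_arm([
  {"gripper": 1, "x": 0.8, "y": -1.3, "z": 0.9, "spin": 0},
  {"gripper": 1, "x": 0.8, "y": -1.3, "z": 0.9, "spin": 0},
  {"gripper": 1, "x": 0.8, "y": -1.3, "z": 0.9, "spin": 0},
  {"gripper": 1, "x": 0, "y": 0, "z": 0, "spin": 0},
  {"gripper": 1, "x": 0.6, "y": -0.1, "z": 0.8, "spin": 0},
  {"gripper": 1, "x": 0, "y": 0, "z": 0, "spin": 0},
  {"gripper": 1, "x": 0, "y": 0, "z": 0, "spin": 0},
  {"gripper": 1, "x": 0, "y": 0, "z": 0, "spin": 0},
  {"gripper": 1, "x": 0, "y": 0, "z": 0, "spin": 0},
  {"gripper": 1, "x": 0, "y": 0, "z": 0, "spin": 0},
])

```text
time: 48.95
eef_pos: [0.518, 0.2829, 0.0517]
tcp_rot: [0.654, 0.687, -0.174, 0.264]
contact_force: [-0.2, -0.2, 0.6]
opening: 0.268
finger_force: 59.5
```

```bash
python3 - <<'E'
from h import *
s,M=st(); p=s['eef_pos']
c=snap('top'); P=world(c); Z=P[...,2]; hs=cv2.cvtColor(c['color'],cv2.COLOR_RGB2HSV).astype(int)
b=(np.abs(P[...,0]-.53)<.045)&(P[...,1]>.145)&(P[...,1]<.26)&(Z>.022)&(Z<.06)&(hs[...,1]<50)&(hs[...,2]>170); b=cv2.morphologyEx(b.astype(np.uint8),cv2.MORPH_OPEN,np.ones((3,3)))>0; q=P[b]; print('blade',len(q),np.median(q,0),cv2.minAreaRect((q[:,:2]*1000).astype(np.float32)))
E
```

```text
t 48.95 q [ 0.5554  0.5033  1.7766 -0.6593  1.187   0.8617] p [0.518  0.2829 0.0517] F [-0.1752 -0.2008  0.6212] open 0.2683983355117823 59.541624784469604
[[-0.0058  0.9908  0.1355]
 [ 0.807   0.0847 -0.5844]
 [-0.5905  0.106  -0.8001]] tilt,az [ 36.8639 -76.9449] yaw of y 4.88484156131139
blade 334 [0.5291 0.1962 0.0298] ((527.7755126953125, 196.2010955810547), (43.01804733276367, 95.87580108642578), 6.30999231338501)
```

>>> step_arm([
  {"gripper": 1, "x": 1.2, "y": 0.1, "z": -0.9, "spin": 0},
  {"gripper": 1, "x": 1.2, "y": 0.1, "z": -0.9, "spin": 0},
  {"gripper": 1, "x": 0, "y": 0, "z": 0, "spin": 0},
  {"gripper": 0.3, "x": 0, "y": 0, "z": 0, "spin": 0},
  {"gripper": 0.1, "x": 0, "y": 0, "z": 0, "spin": 0},
  {"gripper": -0.1, "x": 0, "y": 0, "z": 0, "spin": 0},
  {"gripper": -0.1, "x": 0, "y": 0, "z": 0, "spin": 0},
  {"gripper": -0.1, "x": 0, "y": 0, "z": 0, "spin": 0},
  {"gripper": -0.1, "x": 0, "y": 0, "z": 0, "spin": 0},
  {"gripper": -0.1, "x": 0, "y": 0, "z": 0, "spin": 0},
])

```text
time: 50.0
eef_pos: [0.5179, 0.286, 0.0516]
tcp_rot: [0.654, 0.688, -0.174, 0.264]
contact_force: [-0.4, 0.0, -0.2]
opening: 0.55
finger_force: 0.0
```

>>> step_arm([
  {"gripper": -0.1, "x": 0, "y": 0, "z": -8, "spin": 0},
  {"gripper": -0.1, "x": 0, "y": 0, "z": -15, "spin": 0},
  {"gripper": -0.1, "x": 0, "y": 0, "z": -20, "spin": 0},
  {"gripper": -0.1, "x": 0, "y": 0, "z": -25, "spin": 0},
  {"gripper": -0.1, "x": 0, "y": 0, "z": -30, "spin": 0},
  {"gripper": -0.1, "x": 0, "y": 0, "z": -30, "spin": 0},
  {"gripper": -0.1, "x": 0, "y": 0, "z": -30, "spin": 0},
  {"gripper": -0.1, "x": 0, "y": 0, "z": -30, "spin": 0},
  {"gripper": -0.1, "x": 0, "y": 0, "z": 0, "spin": 0},
  {"gripper": -0.1, "x": 0, "y": 0, "z": 0, "spin": 0},
])

```text
time: 51.0
eef_pos: [0.4923, 0.3964, 0.2028]
tcp_rot: [0.654, 0.688, -0.173, 0.264]
contact_force: [0.3, -1.3, 0.1]
opening: 0.551
finger_force: 0.0
```

```bash
python3 - <<'E'
from h import *
s,M=st()
c=snap('top'); P=world(c); Z=P[...,2]; hs=cv2.cvtColor(c['color'],cv2.COLOR_RGB2HSV).astype(int)
r=(slice(155,235),slice(230,318)); m=np.zeros(Z.shape,np.uint8); m[r]=(hs[r][...,2]>170)&(hs[r][...,1]<50); n,l,t,ce=cv2.connectedComponentsWithStats(m)
for i in range(1,n):
    if t[i,4]>60: q=P[l==i]; q=q[np.isfinite(q).all(1)]; print('blade',ce[i],np.median(q,0),cv2.minAreaRect((q[:,:2]*1000).astype(np.float32)))
m[:]=0; m[r]=((Z[r]>.05)&(Z[r]<.08)); n,l,t,ce=cv2.connectedComponentsWithStats(m)
for i in range(1,n):
    if t[i,4]>20: q=P[l==i]; print('grip',ce[i],q.mean(0),cv2.minAreaRect((q[:,:2]*1000).astype(np.float32)))
C=coat(P); b=(C[...,0]>-.014)&(C[...,0]<.014)&(abs(C[...,1])>.04)&(abs(C[...,1])<.12)&(C[...,2]>.06)&(C[...,2]<.11); print('bar',np.median(C[b],0))
c2=snap('scene','end.png')
cv2.imwrite('pics/end_top.png',cv2.resize(c['color'][100:260,220:450][:,:,::-1],None,fx=3.4,fy=3.4))
E
```

```text
t 51.0 q [ 0.7155  0.426   1.5654 -0.5603  1.4984  0.8069] p [0.4923 0.3964 0.2028] F [ 0.3424 -1.302   0.0984] open 0.5508653929136584 0.0
[[-0.006   0.9905  0.1372]
 [ 0.8079  0.0857 -0.583 ]
 [-0.5893  0.1073 -0.8008]] tilt,az [ 36.7948 -76.7599] yaw of y 4.943109368573323
blade [273.4028 180.3521] [0.603  0.268  0.0358] ((602.6463623046875, 268.24700927734375), (47.210655212402344, 99.21826934814453), 15.430154800415039)
blade [292.5568 202.    ] [0.5262 0.1997 0.0274] ((527.6651611328125, 201.599853515625), (46.48078155517578, 98.75897979736328), 5.850122451782227)
grip [250.4218 185.9796] [0.5811 0.345  0.0631] ((581.2468872070312, 345.2158203125), (24.36026382446289, 69.42784881591797), 15.362247467041016)
grip [269.3586 204.2621] [0.5177 0.2809 0.0634] ((517.8390502929688, 281.503662109375), (24.306900024414062, 69.15047454833984), 6.044310569763184)
bar [0.0088 0.0456 0.0716]
```

View pics/end_top.png

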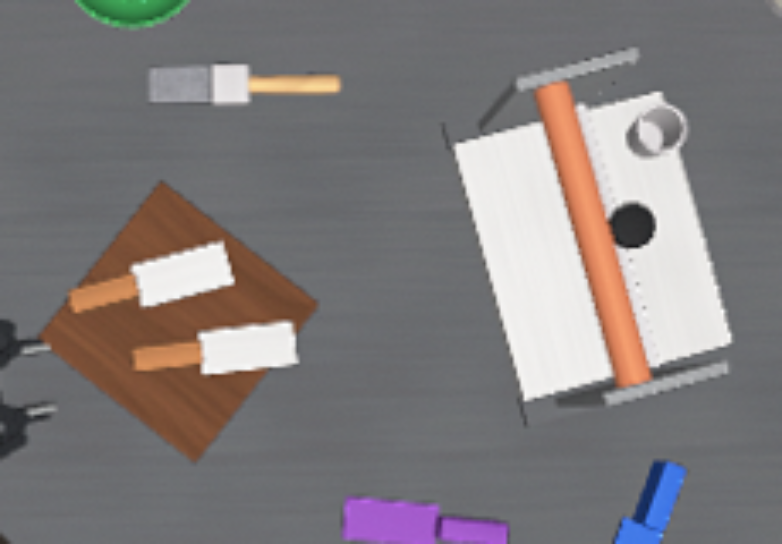

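The final picture shows the thin gauge back flat on the board, with its blade at (250,348) and grip at (167,357), within about 2 mm and 1° of where it lay. The thick gauge at (150,275) and the beaker at (657,130) have not moved, and the hand is clear.

```bash
python3 -c "
from plant import *
print(sign_off())"
```

```text
the job is handed in; nothing more can be done
None
```

I handed the job in at 51 s of the 69 s: the bar is nipped to the thin gauge's blade (gap about 11 mm by camera), the gauge was dragged out and laid back within about 2 mm and 1° of where it lay, and the thick gauge and beaker were not moved.

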